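Light the bench, gather the relays and pour them into the bin

ROBOT

A 7-joint arm with a two-finger parallel gripper is mounted at the origin on the work surface. World frame = base frame: x ahead of the robot, y to its left, z up, the work surface at z = 0. Lengths are in m, angles in rad, forces in N, time in s.
With the tool pointing down it reaches from about 0.35 to 0.775 m from the base axis. Payload 3.1 kg.
Tool frame: the origin (TCP) lies at the very end of the fingers, on their centre line; the grasp point (between the pads) lies 19 mm behind it; z points along the fingers, y is the line along which they close (so a half turn about z gives the same grasp; the last joint's range is limited). The gripper opens to 85 mm and grips with 20 to 120 N. Pads are 22 mm wide; open, the fingers measure 114 mm over their backs; the gripper's body (76 mm by 85 mm) begins 54 mm behind the grasp point. The pads swing forward as they close: fully open they stand 13 mm farther back than shut.
Start: joints at [-1.191, 0.311, 0.014, 1.512, -0.004, 1.319, -0.027], TCP at [0.225, 0.502, 0.231] pointing down, gripper open.
Joint ranges: [-2.7, 2.7], [-0.3, 1.91], [-1.27, 1.3], [0.12, 2.57], [-1.44, 4.58], [0.2, 2.03], [-3.05, 3.05]. Speed limits (rad/s): [2.79, 2.79, 3.14, 3.14, 3.14, 3.14, 3.14].

INTERFACE

Orientations are given as [roll, pitch, yaw] about the fixed x, y, z axes, in that order (R = Rz(yaw) Ry(pitch) Rx(roll)).
In Python, from rig import * gives the robot as it stands.
- The arm moves only by the shell command python3 -m handwheel 'ROWS' [FORCE]. ROWS is JSON, one flat list of numbers, 5 for each row, row after row: the opening, from 0 (shut) to 1 (fully open), then the shift along the world's x, y, z in mm, then the turn about the world's z in rad. In form: [claw, x, y, z, twist, claw, x, y, z, twist, ...]. A call has 1 to 5 rows; each row shifts and turns the commanded pose from where the row before left it; what a row does not reach is not made up. A row lasts 1/12 s, in which the tool goes at most 41.7 mm and 7.16 degrees, less where a joint would pass 70% of its speed; a pose out of reach is approached as far as the arm can. A call with a gripper value outside its range is refused whole. The fingers move at their own pace and stop on an object; FORCE is the grip in N (left out, the last holds). Time passes only in rows, so rows that do not move let the fingers close. It gives the time, the measured TCP pose, the force, the opening and the grip force at its end, in the units of the state.
- get_obs(): the state, without advancing time (a new reading comes with each control period).
- camera(name): name is "scene" or "top"; returns a dict with "frame" (420x560x3 uint8, red, green, blue), "camera_matrix" (3x3 intrinsics, pixels), "rvec" (rotation vector, rad) and "tvec" (3), from world to camera coordinates, as OpenCV has them. Camera axes: x right, y down, z forward; pixel columns grow to the right and rows downward; lengths in m; the calibration is good to about 2 mm. A picture is of the moment at which its call begins. There is no depth.
- sign_off(): hands the job in; it is judged then, once.
The state is a dict: "time_s": time; "joint_positions": joint angles; "dq": joint speeds; "tau": joint torques, N m; "eef_pos": TCP position; "tcp_rot": TCP orientation; "ft_force": force on the tool from outside, world axes, zero at the start; "ft_torque": the same for the moment, N m; "opening": finger opening in m; "gripper_force": force on a finger pad.
Only numpy, scipy, OpenCV 4.12 (cv2) and the standard library are available. Lean on these libraries where they do the work, as an engineer would, in place of code of your own. Each camera call takes 0.05 s, during which the arm holds its last target. There are 200 camera calls.

TASK

First swivel the inspection lamp so that its head points over the middle of the tray's rubber pad, and tilt the head up to 30 degrees above level. Then gather every loose relay from the bench onto the aluminium tray, lift the tray by its tab and tip it over the grey bin so that the relays slide off its open edge into the bin. Finally set the tray back level and square in the middle of its pad, with the pouring edge towards the bin as before, and leave the lamp as set and the other things on the bench where they are.

Things in the scene. Friction and masses are not known exactly. Their poses are not given: they have to be found in the camera images.
- pad: Fixed black rubber rest pad for the tray, 200 x 170 mm, 3 mm thick; origin at the centre of its underside on the bench, x along its 200 mm side, towards the bin (the tray's pouring edge faces that way).
- tray: Loose polished aluminium scoop tray, 160 mm (x) x 140 mm (y), 0.25 kg, on the pad; origin: centre of its underside. Floor 4 mm; side walls (y = +-70 mm, 4 mm thick) and back wall (x = -80 mm, 6 mm thick) rise to z = 18 mm; the edge at x = +80 mm is open: the pouring edge. An upright grip tab, 60 mm wide (y), 10 mm thick (x = -80 to -70 mm), rises mid back wall to z = 62 mm.
- tray_lip (a point): Middle of the tray's open pouring edge: tray x = +80 mm, z = 4 mm (floor's upper side).
- tray_tab (a point): Top centre of the tray's grip tab: tray x = -75 mm, y = 0, z = 62 mm.
- bin: Fixed grey open parts bin to the right of the tray, 190 x 190 mm outside, 60 mm high, walls and floor 5 mm; origin at the centre of its underside, z up.
- relay0: Loose black moulded relay, a smooth block 30 mm (x) x 22 mm (y) x 20 mm (z), about 18 g; origin at the centre of its underside. 4 to 6 of the six are present; they lie about the bench.
- relay1: Loose black moulded relay, a smooth block 30 mm (x) x 22 mm (y) x 20 mm (z), about 18 g; origin at the centre of its underside. 4 to 6 of the six are present; they lie about the bench.
- relay2: Loose black moulded relay, a smooth block 30 mm (x) x 22 mm (y) x 20 mm (z), about 18 g; origin at the centre of its underside. 4 to 6 of the six are present; they lie about the bench.
- relay3: Loose black moulded relay, a smooth block 30 mm (x) x 22 mm (y) x 20 mm (z), about 18 g; origin at the centre of its underside. 4 to 6 of the six are present; they lie about the bench.
- relay4: Loose black moulded relay, a smooth block 30 mm (x) x 22 mm (y) x 20 mm (z), about 18 g; origin at the centre of its underside. 4 to 6 of the six are present; they lie about the bench.
- relay5: Loose black moulded relay, a smooth block 30 mm (x) x 22 mm (y) x 20 mm (z), about 18 g; origin at the centre of its underside. 4 to 6 of the six are present; they lie about the bench.
- lamp_base: Fixed round foot (radius 55 mm) and column (radius 13 mm) of the inspection lamp, at the left rear; origin under the column's axis, which is the swivel axis. The tilt hinge crosses that axis 200 mm above the bench.
- lamp_swivel (a joint): Swivel of the lamp about its column, rad: at 0 the head points along the foot's own -x; growing turns it anticlockwise seen from above. Range -0.5 to 2.1. Stiff: stays where it is left.
- lamp_tilt (a joint): Tilt of the lamp head, rad: 0 level, positive raises the tip (30 degrees = 0.524). Range -0.5 to 1.0. Stiff: stays where it is left.
- lamp_head (a point): On the lamp head, a flat white panel 135 x 84 x 16 mm: point on its mid-line 100 mm out from the tilt hinge. Its -x points out from the hinge to the tip, y is along the tilt hinge, z out of the top.
- lamp_grip (a point): Middle of the steel grab bar at the lamp head's tip: round bar 10 mm thick, along the head's y, 68 mm long between two side rods, 205 mm out from the tilt hinge and 45 mm beyond the panel's end.
- flux: Bystander: white bottle, radius 22 mm, 100 mm high.
- driver: Bystander: screwdriver lying on the bench, 160 mm long.
- tape: Bystander: flat roll of yellow tape, radius 40 mm, 18 mm high.
- jar: Bystander: glass jar, radius 30 mm, 60 mm high.
- mug: Bystander: white mug, radius 38 mm, 85 mm high.

How it is judged:
By the outcome, as a careful person would: the job done as asked, in the order asked, and still so for the second after the job is handed in, with the robot touching nothing.
Of relay0, relay1, relay2, relay3, relay4, relay5 only 4 to 6 are there at a start; the rules pass over those that are not, and their reading is None.
At some moment in a run one of relay0, relay1, relay2, relay3, relay4, relay5 may be knocked a few centimetres aside while the robot is not near it.
It also fails if it takes over 210 s, if anything falls off the work surface, if the arm or the gripper's body presses on something with over 40 N, if the wrist force passes 120 N, or if a joint passes its speed limit or range.

## Working session

There is one attempt and no reset: what is moved stays moved. The work goes in short steps, Python scripts to look and compute and a shell command to move; the robot and the scene stay as the last step left them, time stands still between calls to the robot, and variables do not carry over. Pictures are saved under pics/ and viewed, at most 14 in all, crops included, and the job is handed in when it is done.

```bash
ls; mkdir -p pics; cat > h.py <<'E'
from rig import *
import numpy as np, cv2
def snap(n,f):
    c=camera(n); cv2.imwrite(f'pics/{f}.png',c['frame'][:,:,::-1]); return c
def ray(c,uv,z):
    K=np.array(c['camera_matrix']);R=cv2.Rodrigues(np.array(c['rvec'],float))[0];t=np.array(c['tvec'],float).ravel()
    o=-R.T@t
    p=np.atleast_2d(np.array(uv,float))
    d=(np.linalg.inv(K)@np.c_[p,np.ones(len(p))].T)
    d=(R.T@d).T
    return o+d*((z-o[2])/d[:,2])[:,None]
def proj(c,P):
    return cv2.projectPoints(np.array(P,float).reshape(-1,1,3),np.array(c['rvec'],float),np.array(c['tvec'],float),np.array(c['camera_matrix'],float),None)[0].reshape(-1,2)
E
python3 - <<'E'
from h import *
import pickle
for n in('scene','top'):
    c=snap(n,n+'0'); pickle.dump(c,open(n+'0.pkl','wb'))
    R=cv2.Rodrigues(np.array(c['rvec'],float))[0]; print(n,np.round(-R.T@np.array(c['tvec'],float).ravel(),3),np.array(c['camera_matrix']).tolist())
    f=c['frame']; cv2.imwrite(f'pics/{n}0b.png',cv2.resize(f,(800,600),interpolation=cv2.INTER_CUBIC)[:,:,::-1])
print(get_obs())
E
```

```text
pics
scene [1.308 0.218 0.977] [[446.804456391262, 0.0, 284.21636266781627], [0.0, 446.804456391262, 202.66204859909078], [0.0, 0.0, 1.0]]
top [0.173 0.006 1.766] [[517.2787158245939, 0.0, 273.6732246040568], [0.0, 517.2787158245939, 202.2639935143835], [0.0, 0.0, 1.0]]
{'time_s': 0.1, 'joint_positions': array([-1.19070413,  0.31166868,  0.01401101,  1.51290634, -0.00441915,
        1.31919356, -0.02722285]), 'dq': array([ 0.00066667, -0.00141027,  0.00169126, -0.00312161, -0.00026371,
        0.0003635 , -0.00302207]), 'tau': array([ 5.23470480e-04, -3.80857372e+01,  1.46477767e-01, -2.31241822e+01,
        1.22080315e-02,  8.06170836e-03, -1.92687594e-05]), 'eef_pos': array([0.22488953, 0.50120228, 0.23031323]), 'tcp_rot': array([-3.13944907e+00,  7.70483741e-05,  2.71983223e+00]), 'ft_force': array([-0.54011121, -0.69167332,  0.22165049]), 'ft_torque': array([ 0.01631132, -0.03368558,  0.00308129]), 'gripper_force': 0.0, 'opening': 0.08546166504218544}
```

View pics/top0b.png

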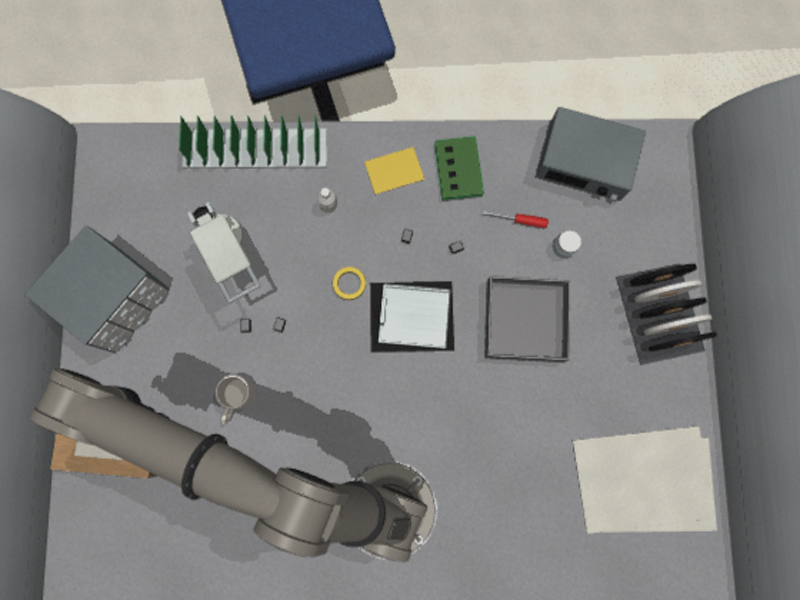

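View pics/scene0b.png

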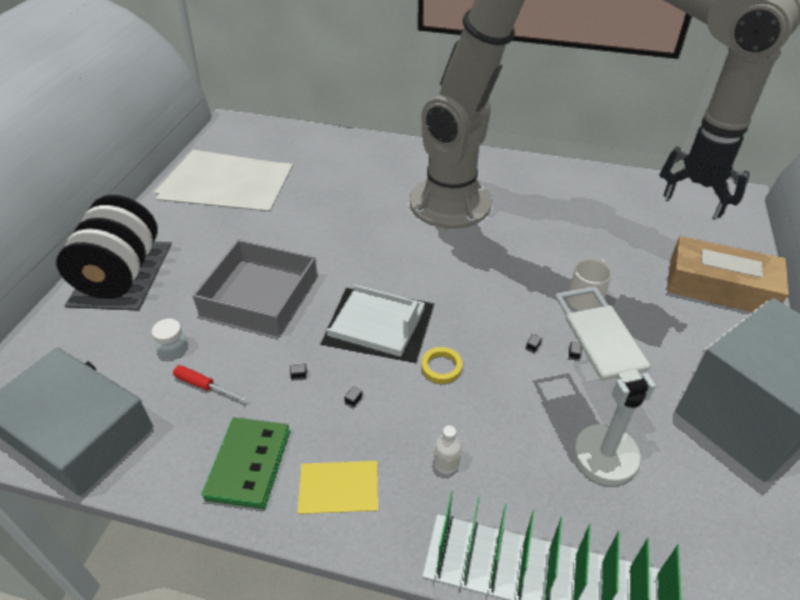

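```bash
python3 - <<'E'
from h import *
import pickle
t=pickle.load(open('top0.pkl','rb'));s=pickle.load(open('scene0.pkl','rb'))
S=1.42857
def comps(c,box,fn,mn):
    x0,y0,x1,y1=[int(v/S) for v in box]
    m=fn(c['frame'][y0:y1,x0:x1].astype(int)).astype(np.uint8)
    n,l,st,ce=cv2.connectedComponentsWithStats(m)
    out=[]
    for i in range(1,n):
        if st[i,4]>=mn:
            cnt=max(cv2.findContours((l==i).astype(np.uint8),0,1)[0],key=cv2.contourArea)
            cnt=cnt.reshape(-1,2)+[x0,y0]
            out.append((st[i,4],ce[i]+[x0,y0],cnt))
    return out
# relays
dark=lambda f:(f.max(2)<75)
for nm,c,boxes in (('top',t,[(390,222,425,252),(440,232,475,262),(232,312,262,340),(265,310,295,340)]),('scene',s,[(280,355,315,385),(338,380,370,412),(520,328,548,356),(562,336,588,364)])):
    for b in boxes:
        for a,ce,cnt in comps(c,b,dark,8):
            print(nm,a,ce.round(1),ray(c,ce,0.012 if nm=='scene' else .018).round(3)[0])
# pad
for a,ce,cnt in comps(t,(360,270,465,360),lambda f:f.max(2)<45,50):
    r=cv2.minAreaRect(cnt.astype(np.float32)); P=ray(t,cv2.boxPoints(r),.003); print('pad',a,P.round(3).tolist(),P.mean(0).round(3),r)
for a,ce,cnt in comps(s,(315,280,440,365),lambda f:f.max(2)<45,50):
    h=cv2.convexHull(cnt.astype(np.int32)); e=cv2.approxPolyDP(h,6,True).reshape(-1,2); print('pad s',ray(s,e,.003).round(3).tolist())
for a,ce,cnt in comps(t,(370,275,460,358),lambda f:f.min(2)>130,50):
    r=cv2.minAreaRect(cnt.astype(np.float32)); P=ray(t,cv2.boxPoints(r),.015); print('tray',a,P.round(3).tolist(),P.mean(0).round(3),r)
def up(c,box,name,k):
    x0,y0,x1,y1=[int(v/S) for v in box]; return cv2.resize(c['frame'][y0:y1,x0:x1],None,fx=k,fy=k,interpolation=cv2.INTER_NEAREST)[:,:,::-1]
a=up(t,(175,190,295,340),'',5)[:560,:400];b=up(s,(520,270,680,490),'',3);
im=np.zeros((600,800,3),np.uint8);im[:a.shape[0],:a.shape[1]]=a;im[:min(600,b.shape[0]),430:430+b.shape[1]]=b[:600,:370]
cv2.imwrite('pics/lamp.png',im);print(a.shape,b.shape,[int(v/S) for v in(175,190)],[int(v/S) for v in(520,270)])
a=up(t,(360,265,580,370),'',5)
cv2.imwrite('pics/tray.png',a[:,:800]);print(a.shape,[int(v/S) for v in(360,265)])
E
```

```text
top 10 [283.7 168.9] [ 0.632 -0.047  0.018]
top 16 [317.9 174.5] [ 0.611 -0.166  0.018]
top 23 [173.6 228.8] [0.425 0.331 0.018]
top 11 [197.9 228.3] [0.426 0.248 0.018]
scene 44 [208.6 262.5] [ 0.625 -0.166  0.012]
scene 48 [247.1 280.3] [ 0.655 -0.046  0.012]
scene 35 [372.2 242.8] [0.441 0.257 0.012]
scene 35 [401.4 248.7] [0.442 0.339 0.012]
pad 405 [[0.533, 0.037, 0.003], [0.531, -0.134, 0.003], [0.367, -0.13, 0.003], [0.369, 0.038, 0.003]] [ 0.45  -0.047  0.003] ((284.5, 221.5), (47.0, 49.0), 90.0)
pad 93 [[0.536, -0.019, 0.003], [0.534, -0.155, 0.003], [0.52, -0.154, 0.003], [0.522, -0.019, 0.003]] [ 0.528 -0.087  0.003] ((295.5, 199.0), (4.0, 39.0), 90.0)
pad 101 [[0.37, -0.137, 0.003], [0.492, -0.154, 0.003], [0.489, -0.174, 0.003], [0.368, -0.157, 0.003]] [ 0.43  -0.155  0.003] ((315.9613342285156, 226.83843994140625), (5.961195945739746, 35.22782897949219), 6.519801616668701)
pad s [[0.369, 0.031, 0.003], [0.526, 0.038, 0.003], [0.528, 0.015, 0.003]]
pad s [[0.526, -0.152, 0.003], [0.526, -0.02, 0.003]]
tray 676 [[0.552, 0.04, 0.015], [0.549, -0.175, 0.015], [0.352, -0.169, 0.015], [0.354, 0.041, 0.015]] [ 0.452 -0.066  0.015] ((290.0, 220.5), (57.0, 62.0), 90.0)
tray 1881 [[0.388, 0.022, 0.015], [0.528, 0.009, 0.015], [0.512, -0.152, 0.015], [0.372, -0.136, 0.015]] [ 0.45  -0.064  0.015] ((289.46722412109375, 220.8606719970703), (46.7164421081543, 40.56001281738281), 5.19442892074585)
(525, 400, 3) (462, 336, 3) [122, 133] [364, 189]
(370, 770, 3) [252, 185]
```

View pics/lamp.png

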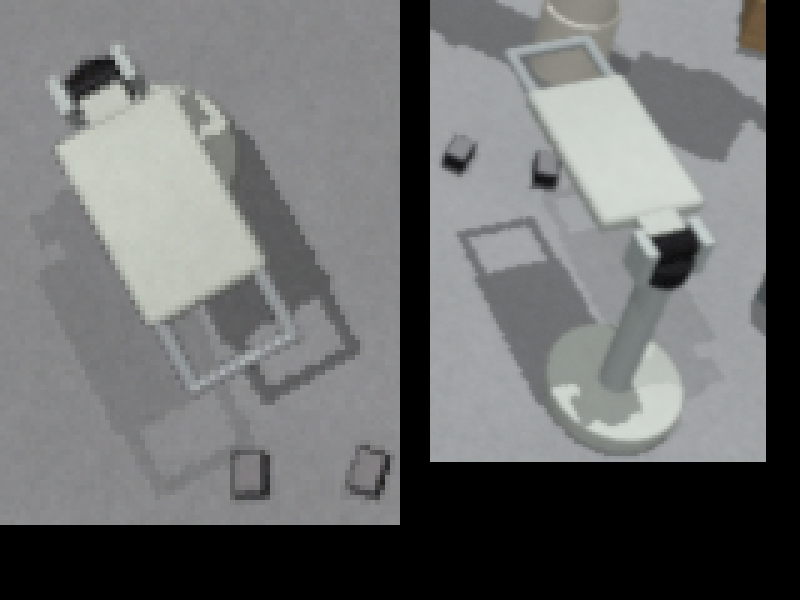

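View pics/tray.png

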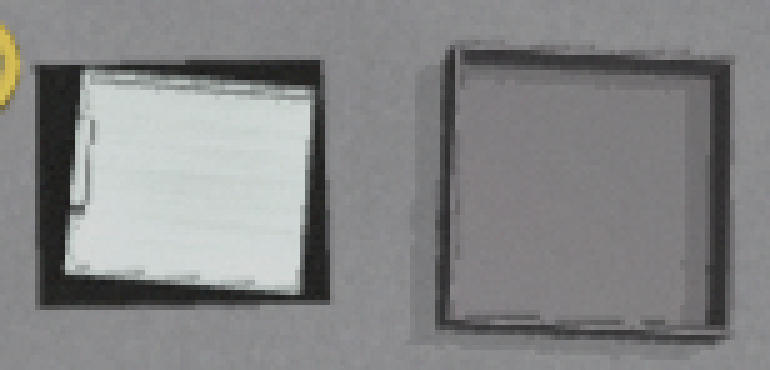

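```bash
cat >> h.py <<'E'
def cam(c):
    K=np.array(c['camera_matrix'],float);R=cv2.Rodrigues(np.array(c['rvec'],float))[0];t=np.array(c['tvec'],float).reshape(3,1)
    return K@np.c_[R,t]
def tri(c1,p1,c2,p2):
    X=cv2.triangulatePoints(cam(c1),cam(c2),np.array(p1,float),np.array(p2,float));return (X[:3]/X[3]).ravel()
E
python3 - <<'E'
from h import *
import pickle
t=pickle.load(open('top0.pkl','rb'));s=pickle.load(open('scene0.pkl','rb'))
A=tri(t,(159.9,209.9),s,(419.3,202.));B=tri(t,(180.3,199.5),s,(391.,206.))
print('bar',A.round(3),B.round(3),np.linalg.norm(A-B))
for a,p,b,q in(((159.9,209.9),A,0,0),((180.3,199.5),B,0,0)): print(proj(t,p),a, proj(s,p))
H=tri(t,(122+95/5-.5,133+76/5-.5),s,(364+(675-430)/3,189+238/3)); print('hinge',H.round(3))
print('foot',ray(s,[425,318],.012).round(3))
q=np.array([(37,65),(322,60),(330,302),(40,308)])/5-.5+[252,185]
P=ray(t,q,.003);print('pad',P.round(3).tolist(),P.mean(0).round(4))
e=(P[1]+P[2]-P[0]-P[3])[:2];print('yaw',np.arctan2(e[1],e[0]), np.linalg.norm(e)/2)
e=(P[0]+P[1]-P[2]-P[3])[:2];print('yaw y',np.arctan2(e[1],e[0]),np.linalg.norm(e)/2)
q=np.array([(451,45),(733,62),(727,340),(438,327)])/5-.5+[252,185]
P=ray(t,q,.06);print('bin',P.round(3).tolist(),P.mean(0).round(4))
# tray floor/wall outlines: corners
q=np.array([(86,68),(316,90),(302,294),(66,272)])/5-.5+[252,185]
P=ray(t,q,[.018,.01,.01,.018]);print('tray',P.round(3).tolist(),P.mean(0).round(4))
e=(P[1]+P[2]-P[0]-P[3])[:2];print('yaw',np.arctan2(e[1],e[0]), np.linalg.norm(e)/2)
q=np.array([(192,387),(294,335)])
E
```

```text
bar [0.457 0.342 0.209] [0.488 0.279 0.209] 0.07119742606473053
[[158.72043874 209.90157785]] (159.9, 209.9) [[417.39159466 201.98821907]]
[[179.86988279 199.52131203]] (180.3, 199.5) [[390.28653255 205.98942046]]
hinge [0.654 0.407 0.212]
foot [[0.651 0.41  0.012]]
pad [[0.535, 0.04, 0.003], [0.536, -0.158, 0.003], [0.367, -0.159, 0.003], [0.365, 0.039, 0.003]] [ 0.4507 -0.0593  0.003 ]
yaw -1.5615150707644307 0.19842900582479045
yaw y 0.00594883443495836 0.1692664250166373
bin [[0.534, -0.24, 0.06], [0.52, -0.43, 0.06], [0.333, -0.415, 0.06], [0.344, -0.225, 0.06]] [ 0.4327 -0.3276  0.06  ]
tray [[0.529, 0.006, 0.018], [0.514, -0.153, 0.01], [0.372, -0.139, 0.01], [0.388, 0.021, 0.018]] [ 0.4506 -0.0661  0.014 ]
yaw -1.6680672549319433 0.1606123364510836
```

```bash
python3 -m handwheel '[0.4,28,-21,8,-0.072,0.4,28,-21,8,-0.072,0.4,28,-21,8,-0.072,0.4,28,-21,8,-0.072,0.4,28,-21,8,-0.072]'
python3 -m handwheel '[0.4,27,-21.5,0,-0.072,0.4,27,-21.5,0,-0.072,0.4,27,-21.5,0,-0.072,0.4,27,-21.5,0,-0.072,0.4,0,0,0,0]' 30
```

```text
time_s: 0.52
eef_pos: [0.366, 0.3954, 0.2712]
tcp_rot: [-3.141, 0.0, 2.357]
ft_force: [1.7, 0.2, -0.9]
opening: 0.0344
gripper_force: 0.0
time_s: 0.93
eef_pos: [0.4798, 0.3019, 0.2707]
tcp_rot: [3.141, 0.008, 2.056]
ft_force: [0.7, -1.4, 0.5]
opening: 0.0338
gripper_force: 0.0
```

```bash
python3 -m handwheel '[0.4,0,0,0,0,0.4,0,0,0,0]'
```

```text
time_s: 1.1
eef_pos: [0.4725, 0.3112, 0.2707]
tcp_rot: [-3.14, -0.001, 2.072]
ft_force: [-0.4, 0.8, -1.0]
opening: 0.0339
gripper_force: 0.0
```

```bash
python3 -m handwheel '[0.4,0,0,-20,0,0.4,0,0,-25,0,0.4,0,0,-20,0,0.4,0,0,-13,0,0.4,0,0,-3,0]'; python3 -m handwheel '[0.4,0,0,0,0,0,0,0,0,0,0,0,0,0,0,0,0,0,0,0,0,0,0,0,0]' 30;  python3 -m handwheel '[0,0,0,0,0,0,0,0,0,0]'
python3 - <<'E'
from h import *
c=snap('scene','g1');f=c['frame'][150:330,300:500];cv2.imwrite('pics/g1.png',cv2.resize(f,(600,540))[:,:,::-1])
E
```

```text
time_s: 1.52
eef_pos: [0.4695, 0.3118, 0.1871]
tcp_rot: [-3.135, -0.001, 2.076]
ft_force: [-1.1, -0.7, 0.4]
opening: 0.0343
gripper_force: 0.0
time_s: 1.93
eef_pos: [0.4706, 0.3104, 0.1908]
tcp_rot: [-3.136, -0.001, 2.073]
ft_force: [-5.3, -2.0, 1.4]
opening: 0.0083
gripper_force: 29.2
time_s: 2.1
eef_pos: [0.4706, 0.3104, 0.1908]
tcp_rot: [-3.137, -0.001, 2.073]
ft_force: [-5.9, -2.8, 0.5]
opening: 0.0087
gripper_force: 29.2
```

View pics/g1.png

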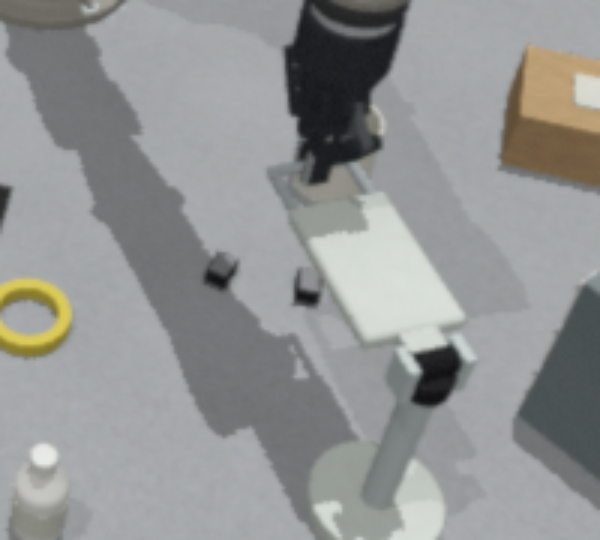

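```bash
python3 - <<'E'
import numpy as np
h=np.array([.652,.408]);r=.205
a=np.linspace(-2.646,-1.977,11);p=np.c_[np.cos(a),np.sin(a)]*r
print((np.diff(p,axis=0)*1000).round(1).tolist())
t=np.linspace(.04,.524,7);q=np.array([[.205*np.cos(x)*np.cos(-1.977),.205*np.cos(x)*np.sin(-1.977),.205*np.sin(x)] for x in t]);print((np.diff(q,axis=0)*1000).round(1).tolist())
E
```

```text
[[6.9, -11.8], [7.7, -11.3], [8.4, -10.8], [9.1, -10.2], [9.8, -9.6], [10.4, -8.9], [11.0, -8.2], [11.5, -7.4], [12.0, -6.7], [12.4, -5.8]]
[[0.5, 1.2, 16.5], [1.0, 2.4, 16.3], [1.6, 3.6, 16.1], [2.1, 4.8, 15.7], [2.6, 6.0, 15.2], [3.0, 7.1, 14.6]]
```

```bash
python3 -m handwheel '[0,6.9,-11.8,0,0.067,0,7.7,-11.3,0,0.067,0,8.4,-10.8,0,0.067,0,9.1,-10.2,0,0.067,0,9.8,-9.6,0,0.067]'; python3 -m handwheel '[0,10.4,-8.9,0,0.067,0,11,-8.2,0,0.067,0,11.5,-7.4,0,0.067,0,12,-6.7,0,0.067,0,12.4,-5.8,0,0.067]'; python3 -m handwheel '[0,0,0,0,0,0,0,0,0,0,0,0,0,0,0]'
python3 -m handwheel '[0,0.5,1.2,16.5,0,0,1,2.4,16.3,0,0,1.6,3.6,16,0,0,2.1,4.8,15.7,0,0,2.6,6,15.2,0]'; python3 -m handwheel '[0,3,7,14.6,0,0,0,0,0,0,0,0,0,0,0,0,0,0,0,0]'
```

```text
time_s: 2.57
eef_pos: [0.5131, 0.2563, 0.1908]
tcp_rot: [-3.138, -0.003, 2.411]
ft_force: [-3.8, -1.2, -1.1]
opening: 0.0088
gripper_force: 29.3
time_s: 2.98
eef_pos: [0.5715, 0.2191, 0.191]
tcp_rot: [-3.14, -0.002, 2.745]
ft_force: [-1.6, -1.1, -0.7]
opening: 0.0088
gripper_force: 29.4
time_s: 3.23
eef_pos: [0.5725, 0.2187, 0.1909]
tcp_rot: [-3.14, 0.002, 2.74]
ft_force: [-0.1, -4.4, 1.1]
opening: 0.0085
gripper_force: 30.0
time_s: 3.65
eef_pos: [0.5779, 0.2346, 0.2699]
tcp_rot: [-3.133, -0.002, 2.738]
ft_force: [-3.8, -6.2, -0.9]
opening: 0.0086
gripper_force: 29.3
time_s: 3.98
eef_pos: [0.5813, 0.2413, 0.2863]
tcp_rot: [-3.135, -0.0, 2.738]
ft_force: [-5.4, -7.6, 5.1]
opening: 0.0085
gripper_force: 29.9
```

```bash
python3 -m handwheel '[0.4,0,0,0,0,0.4,0,0,0,0,0.4,0,0,0,0,0.4,0,0,10,0,0.4,0,0,30,0]'; python3 -m handwheel '[0.4,0,0,40,0,0.8,-20,10,0,0,0.8,-35,15,0,0,0.8,-35,15,-20,0,0.8,-35,15,-30,0]';  python3 -m handwheel '[0.8,-20,5,-20,0,0.8,0,0,0,0,0.8,0,0,0,0]'
python3 - <<'E'
from h import *
import pickle
s=snap('scene','s1');t=snap('top','t1');pickle.dump((s,t),open('l1.pkl','wb'))
a=cv2.resize(t['frame'][120:230,115:235],None,fx=3.3,fy=5,interpolation=0)
a=cv2.resize(t['frame'][120:240,120:220],None,fx=4,fy=4,interpolation=0);b=cv2.resize(s['frame'][150:300,320:440],None,fx=3,fy=3,interpolation=0)
im=np.zeros((490,800,3),np.uint8);im[:480,:400]=a;im[:450,420:780]=b;cv2.imwrite('pics/l1.png',im[:,:,::-1])
E
```

```text
time_s: 4.4
eef_pos: [0.5805, 0.2455, 0.3203]
tcp_rot: [-3.135, -0.008, 2.743]
ft_force: [0.5, -0.9, -0.6]
opening: 0.0342
gripper_force: 0.0
time_s: 4.82
eef_pos: [0.4638, 0.3004, 0.3227]
tcp_rot: [3.133, 0.004, 2.743]
ft_force: [0.3, 1.3, -1.0]
opening: 0.0686
gripper_force: 0.0
time_s: 5.07
eef_pos: [0.442, 0.3035, 0.2988]
tcp_rot: [-3.14, -0.002, 2.746]
ft_force: [1.2, -0.0, 0.5]
opening: 0.0679
gripper_force: 0.0
```

View pics/l1.png

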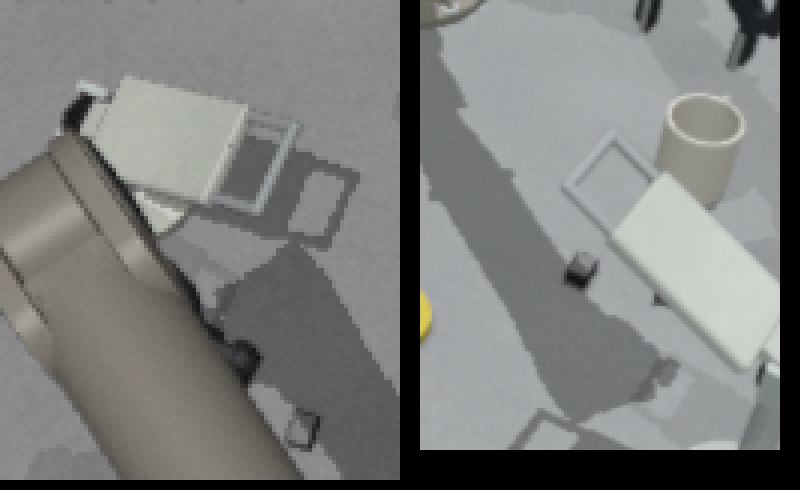

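```bash
python3 - <<'E'
from h import *
import pickle
s,t=pickle.load(open('l1.pkl','rb'))
T=lambda x,y:(120+x/4-.5,120+y/4-.5)
S=lambda x,y:(320+(x-420)/3-.33,150+y/3-.33)
h=np.array([.652,.408,.2])
for n,p,q in(('b1',(295,123),(567,187)),('b2',(259,209),(615,133)),('p1',(248,105),(612,237)),('p2',(212,203),(668,175))):
    X=tri(t,T(*p),s,S(*q));print(n,X.round(4))
    if n[1]=='1':Y=X
    else:
        m=(X+Y)/2;d=m-h;print(m.round(4),'len',np.linalg.norm(d),'az',np.arctan2(d[1],d[0]),'tilt',np.arctan2(d[2],np.hypot(d[0],d[1])),'az from bar',np.arctan2(*(X-Y)[:2]), np.linalg.norm(X-Y))
print('want',np.arctan2(-.0593-.408,.4507-.652))
E
```

```text
b1 [0.6169 0.2275 0.3013]
b2 [0.552  0.2537 0.3012]
[0.5845 0.2406 0.3013] len 0.20695575186998186 az -1.9543007916604886 tilt 0.5112503537373573 az from bar -1.1876582458047773 0.07002170032775921
p1 [0.6374 0.2652 0.281 ]
p2 [0.5629 0.2945 0.2783]
[0.6001 0.2799 0.2797] len 0.15952949724674947 az -1.9554249412571185 tilt 0.5228567931672523 az from bar -1.1962254321290116 0.08016729493491036
want -1.9775461754578507
```

```bash
python3 - <<'E'
from h import *
import pickle
t=pickle.load(open('top0.pkl','rb'))
print('A',ray(t,[170.9,226.5],.02).round(4),'B',ray(t,[194.7,226.1],.02).round(4))
s=camera('scene');f=s['frame']
t2=camera('top')
bl=lambda c,x,y,w,k:cv2.resize(c['frame'][y:y+w,x:x+w],None,fx=k,fy=k,interpolation=0)
# top view C,D (24px, x8); scene A,B,C,D (30px)
im=np.zeros((440,800,3),np.uint8)
for i,(x,y) in enumerate([(272,153),(306,162),(160,216),(184,216)]): im[:192,i*200:i*200+192]=bl(t if i>1 else t2,x,y,24,8)
for i,(x,y) in enumerate([(233,265),(195,247),(386,235),(357,228)]): im[210:402,i*200:i*200+192]=bl(s,x,y,32,6)
cv2.imwrite('pics/r.png',im[:,:,::-1])
E
```

```text
A [[0.4332 0.3401 0.02  ]] B [[0.4338 0.2593 0.02  ]]
```

View pics/r.png

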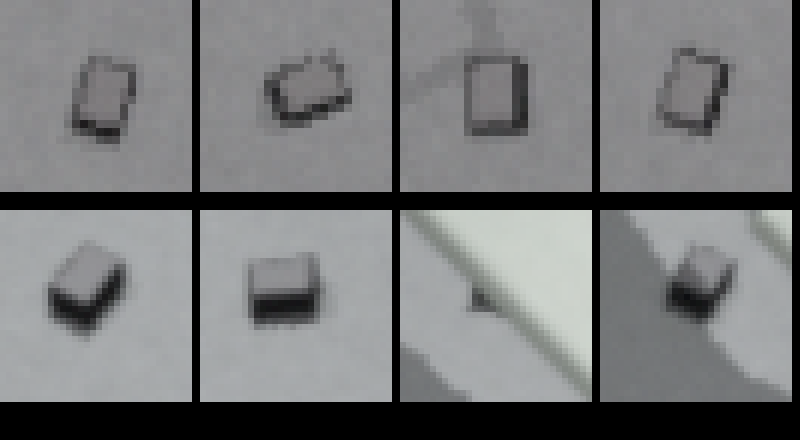

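```bash
python3 -m handwheel '[0.7,-2.5,9,-20,0.1,0.7,-2.5,9,-38,0.1,0.7,-2.5,9,-38,0.1,0.7,-2.5,9,-38,0.096,0.7,0,0,-38,0]'; python3 -m handwheel '[0.7,0,0,-38,0,0.7,0,0,-30,0,0.7,0,0,-15,0,0.7,0,0,0,0,0.7,0,0,0,0]'
```

```text
time_s: 5.68
eef_pos: [0.4355, 0.3415, 0.1273]
tcp_rot: [3.137, 0.003, -3.141]
ft_force: [-0.1, 0.6, -0.2]
opening: 0.06
gripper_force: 0.0
time_s: 6.1
eef_pos: [0.4358, 0.3384, 0.0446]
tcp_rot: [-3.142, 0.001, 3.136]
ft_force: [-0.3, 0.1, 0.0]
opening: 0.0598
gripper_force: 0.0
```

```bash
python3 - <<'E'
from h import *
c=camera('scene');cv2.imwrite('pics/a1.png',cv2.resize(c['frame'][160:300,320:460],(560,560),interpolation=2)[:,:,::-1])
E
```

```text
(no output)
```

View pics/a1.png

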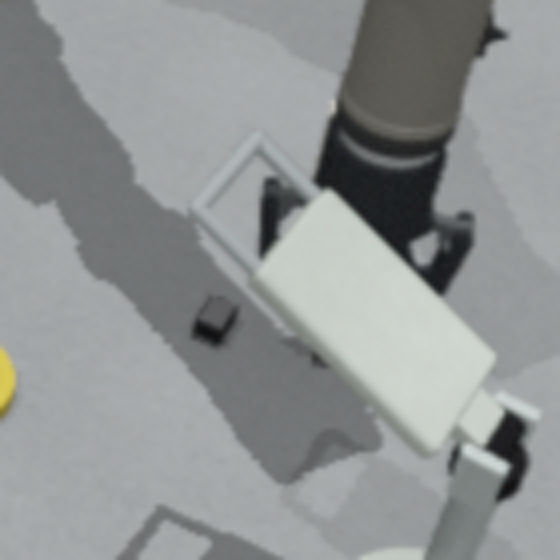

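```bash
python3 -m handwheel '[0.7,-3,1,-15,0,0.7,0,0,-15,0,0.7,0,0,-8,0,0.7,0,0,0,0,0,0,0,0,0]' 25; python3 -m handwheel '[0,0,0,0,0,0,0,0,0,0,0,0,0,0,0,0,0,0,0,0]'
```

```text
time_s: 6.57
eef_pos: [0.4323, 0.3401, 0.0076]
tcp_rot: [3.14, 0.002, 3.137]
ft_force: [-0.6, 0.8, -0.3]
opening: 0.0493
gripper_force: 0.0
time_s: 6.9
eef_pos: [0.4323, 0.3403, 0.0078]
tcp_rot: [3.14, 0.002, 3.138]
ft_force: [1.0, -0.9, 5.1]
opening: 0.0212
gripper_force: 25.9
```

```bash
python3 -m handwheel '[0,0,0,25,0,0,0,0,40,0,0,0,-15,35,0,0,0,-30,10,0,0,-1,-40,0,0]'; python3 -m handwheel '[0,-2,-41,0,0,0,-2,-41,0,0,0,-2,-41,0,0,0,-2,-41,0,0,0,-2,-41,0,0]';  python3 -m handwheel '[0,0,-41,0,0,0,0,-35,0,0,0,0,-20,-20,0,0,0,-5,-30,0,0,0,0,-20,0]';python3 -m handwheel '[0,0,0,0,0,0,0,0,0,0]'
```

```text
time_s: 7.32
eef_pos: [0.4326, 0.2591, 0.1208]
tcp_rot: [3.134, 0.009, -3.139]
ft_force: [1.7, -1.5, -0.3]
opening: 0.0214
gripper_force: 25.3
time_s: 7.73
eef_pos: [0.4195, 0.0477, 0.1166]
tcp_rot: [3.141, 0.0, 3.138]
ft_force: [1.1, -0.1, -0.9]
opening: 0.0215
gripper_force: 25.3
time_s: 8.15
eef_pos: [0.4195, -0.0542, 0.0454]
tcp_rot: [-3.141, 0.0, 3.132]
ft_force: [-1.0, 0.6, -0.3]
opening: 0.0212
gripper_force: 25.3
time_s: 8.32
eef_pos: [0.419, -0.0513, 0.0459]
tcp_rot: [3.141, -0.003, 3.138]
ft_force: [0.2, 0.8, -0.2]
opening: 0.0216
gripper_force: 25.3
```

```bash
python3 -m handwheel '[0,0,0,-15,0,0,0,0,-11,0,0,0,0,-4,0,0,0,0,0,0,0.42,0,0,0,0]';python3 -m handwheel '[0.42,0,0,0,0,0.42,0,0,0,0,0.42,0,0,20,0,0.42,0,0,40,0,0.42,0,10,35,0]'
python3 -m handwheel '[0.7,1,20,0,0,0.7,2,35,0,-0.06,0.7,2,41,0,-0.06,0.7,2,41,0,-0.06,0.7,2,41,0,-0.06]';python3 -m handwheel '[0.7,2,41,-20,-0.07,0.7,2,41,-30,0,0.7,1,30,-20,0,0.7,0,10,-10,0,0.7,0,0,-10,0]';python3 -m handwheel '[0.7,0,0,0,0,0.7,0,0,0,0]'
```

```text
time_s: 8.73
eef_pos: [0.4212, -0.0511, 0.0175]
tcp_rot: [3.141, 0.002, 3.139]
ft_force: [0.3, 0.9, 0.9]
opening: 0.0321
gripper_force: 0.0
time_s: 9.15
eef_pos: [0.4194, -0.0435, 0.1128]
tcp_rot: [-3.14, -0.001, 3.134]
ft_force: [1.0, 0.7, 0.2]
opening: 0.036
gripper_force: 0.0
time_s: 9.57
eef_pos: [0.4294, 0.1383, 0.1124]
tcp_rot: [3.14, 0.002, 2.894]
ft_force: [1.2, -0.5, 0.6]
opening: 0.0598
gripper_force: 0.0
time_s: 9.98
eef_pos: [0.4328, 0.2515, 0.028]
tcp_rot: [3.14, -0.001, 2.834]
ft_force: [-0.2, -0.3, 0.2]
opening: 0.0596
gripper_force: 0.0
time_s: 10.15
eef_pos: [0.434, 0.245, 0.0286]
tcp_rot: [-3.139, 0.0, 2.825]
ft_force: [-0.1, -0.3, -0.9]
opening: 0.0596
gripper_force: 0.0
```

```bash
python3 -m handwheel '[0.7,-1,13,0,0,0.7,0,0,-10,0,0.7,0,0,-11,0,0.7,0,0,0,0,0,0,0,0,0]' 25; python3 -m handwheel '[0,0,0,0,0,0,0,0,0,0,0,0,0,0,0,0,0,0,0,0]'
```

```text
time_s: 10.57
eef_pos: [0.4318, 0.2594, 0.0066]
tcp_rot: [-3.139, -0.001, 2.827]
ft_force: [-0.1, -0.4, -0.3]
opening: 0.0492
gripper_force: 0.0
time_s: 10.9
eef_pos: [0.4329, 0.2607, 0.0079]
tcp_rot: [3.141, 0.001, 2.828]
ft_force: [0.6, 0.2, -0.4]
opening: 0.0214
gripper_force: 26.7
```

```bash
python3 -m handwheel '[0,0,0,25,0,0,0,0,40,0,0,0,-15,35,0,0,-2,-30,10,0.06,0,-3,-40,0,0.06]'; python3 -m handwheel '[0,-2,-41,0,0.06,0,-2,-41,0,0.06,0,-2,-41,0,0.07,0,-2,-41,0,0,0,-2,-41,0,0]';  python3 -m handwheel '[0,-2,-40,0,0,0,0,-25,0,0,0,0,-5,-20,0,0,0,0,-30,0,0,0,0,-20,0]';python3 -m handwheel '[0,0,0,0,0,0,0,0,0,0]'
```

```text
time_s: 11.32
eef_pos: [0.4309, 0.1794, 0.1219]
tcp_rot: [3.134, 0.008, 2.957]
ft_force: [1.4, -0.6, -0.3]
opening: 0.021
gripper_force: 26.6
time_s: 11.73
eef_pos: [0.4171, -0.0312, 0.118]
tcp_rot: [3.141, 0.001, 3.138]
ft_force: [1.0, -0.2, -0.0]
opening: 0.0211
gripper_force: 26.6
time_s: 12.15
eef_pos: [0.4151, -0.1005, 0.0466]
tcp_rot: [-3.142, 0.0, 3.135]
ft_force: [-0.9, 0.1, -0.2]
opening: 0.0214
gripper_force: 26.6
time_s: 12.32
eef_pos: [0.4146, -0.0993, 0.0471]
tcp_rot: [3.141, -0.003, 3.138]
ft_force: [0.3, -0.5, -0.4]
opening: 0.0212
gripper_force: 26.6
```

```bash
python3 -m handwheel '[0,0,0,-15,0,0,0,0,-12,0,0,0,0,-4,0,0,0,0,0,0,0.42,0,0,0,0]';python3 -m handwheel '[0.42,0,0,0,0,0.42,0,0,0,0,0.42,0,0,20,0,0.42,0,0,40,0,0.42,0,0,35,0]'
python3 -m handwheel '[0.7,20,5,0,-0.05,0.7,35,10,0,-0.06,0.7,40,10,0,-0.06,0.7,40,10,0,-0.06,0.7,40,10,0,-0.05]';python3 -m handwheel '[0.7,35,4,-15,0,0.7,18,0,-25,0,0.7,5,0,-25,0,0.7,0,0,-15,0,0.7,0,0,0,0]';python3 -m handwheel '[0.7,0,0,0,0,0.7,0,0,0,0]'
```

```text
time_s: 12.73
eef_pos: [0.4167, -0.0995, 0.0177]
tcp_rot: [-3.141, 0.002, 3.138]
ft_force: [0.2, 0.4, 0.8]
opening: 0.0321
gripper_force: 0.0
time_s: 13.15
eef_pos: [0.4148, -0.0996, 0.1129]
tcp_rot: [-3.141, -0.002, 3.137]
ft_force: [2.1, -0.5, -0.4]
opening: 0.0358
gripper_force: 0.0
time_s: 13.57
eef_pos: [0.5926, -0.0536, 0.1125]
tcp_rot: [3.141, 0.001, 2.855]
ft_force: [0.5, -0.3, 0.7]
opening: 0.0598
gripper_force: 0.0
time_s: 13.98
eef_pos: [0.6456, -0.0498, 0.0272]
tcp_rot: [-3.14, -0.008, 2.858]
ft_force: [-0.6, -0.2, 0.2]
opening: 0.06
gripper_force: 0.0
time_s: 14.15
eef_pos: [0.6495, -0.0508, 0.0333]
tcp_rot: [3.141, 0.003, 2.858]
ft_force: [-0.2, 0.3, 1.2]
opening: 0.0599
gripper_force: 0.0
```

```bash
python3 -m handwheel '[0.7,-1,0,-12,0,0.7,0,0,-14,0,0.7,0,0,0,0,0.7,0,0,0,0,0,0,0,0,0]' 25; python3 -m handwheel '[0,0,0,0,0,0,0,0,0,0,0,0,0,0,0,0,0,0,0,0]'
```

```text
time_s: 14.57
eef_pos: [0.6482, -0.0505, 0.0066]
tcp_rot: [3.141, 0.002, 2.858]
ft_force: [-0.6, 0.3, 0.6]
opening: 0.0487
gripper_force: 0.0
time_s: 14.9
eef_pos: [0.6486, -0.0506, 0.0067]
tcp_rot: [3.141, 0.002, 2.858]
ft_force: [0.1, 0.5, 3.8]
opening: 0.0217
gripper_force: 25.6
```

```bash
python3 -m handwheel '[0,0,0,25,0,0,0,0,40,0,0,-15,0,35,0.05,0,-30,0,10,0.06,0,-40,0,0,0.06]'; python3 -m handwheel '[0,-40,-3,0,0.06,0,-26,-3,0,0.05,0,-10,0,-20,0,0,0,0,-30,0,0,0,0,-20,0]';python3 -m handwheel '[0,0,0,0,0,0,0,0,0,0]'
```

```text
time_s: 15.32
eef_pos: [0.5674, -0.051, 0.1202]
tcp_rot: [-3.141, 0.013, 3.032]
ft_force: [0.3, 0.1, 0.0]
opening: 0.0215
gripper_force: 25.2
time_s: 15.73
eef_pos: [0.4851, -0.0563, 0.0447]
tcp_rot: [3.141, -0.0, 3.137]
ft_force: [0.2, 0.1, -0.4]
opening: 0.0213
gripper_force: 25.2
time_s: 15.9
eef_pos: [0.4857, -0.0564, 0.0451]
tcp_rot: [-3.142, -0.002, 3.138]
ft_force: [0.5, 0.3, 0.9]
opening: 0.0215
gripper_force: 25.2
```

```bash
python3 -m handwheel '[0,0,0,-15,0,0,0,0,-10,0,0,0,0,-4,0,0,0,0,0,0,0.42,0,0,0,0]';python3 -m handwheel '[0.42,0,0,0,0,0.42,0,0,0,0,0.42,0,0,20,0,0.42,0,0,40,0,0.42,0,0,35,0]'
python3 -m handwheel '[0.7,14,-12,0,-0.116,0.7,24,-20,0,-0.116,0.7,24,-20,0,-0.116,0.7,24,-20,0,-0.116,0.7,24,-20,0,-0.116]';python3 -m handwheel '[0.7,22,-21,0,-0.116,0.7,0,0,0,-0.116,0.7,0,0,0,-0.116,0.7,0,0,0,-0.116,0.7,0,0,0,-0.116]';python3 -m handwheel '[0.7,0,0,-20,-0.116,0.7,0,0,-30,0,0.7,0,0,-25,0,0.7,0,0,-5,0,0.7,0,0,0,0]'
python3 - <<'E'
from h import *
import pickle
s=snap('scene','s2');t=snap('top','t2')
a=cv2.resize(t['frame'][150:260,245:355],None,fx=3.6,fy=3.6,interpolation=2);b=cv2.resize(s['frame'][190:300,180:310],None,fx=3,fy=3,interpolation=2)
im=np.zeros((400,800,3),np.uint8);im[:396,:396]=a;im[:330,405:795]=b;cv2.imwrite('pics/d.png',im[:,:,::-1])
E
```

```text
time_s: 16.32
eef_pos: [0.4871, -0.0565, 0.0171]
tcp_rot: [-3.142, 0.001, 3.138]
ft_force: [-0.1, -0.0, 0.7]
opening: 0.032
gripper_force: 0.0
time_s: 16.73
eef_pos: [0.4858, -0.0565, 0.1127]
tcp_rot: [-3.141, -0.002, 3.138]
ft_force: [1.1, -0.2, 0.2]
opening: 0.0357
gripper_force: 0.0
time_s: 17.15
eef_pos: [0.5979, -0.1491, 0.1124]
tcp_rot: [3.141, 0.001, 2.553]
ft_force: [-0.2, -0.1, 1.0]
opening: 0.0593
gripper_force: 0.0
time_s: 17.57
eef_pos: [0.6188, -0.1696, 0.1118]
tcp_rot: [3.141, 0.0, 1.972]
ft_force: [-0.0, 0.1, -0.5]
opening: 0.0596
gripper_force: 0.0
time_s: 17.98
eef_pos: [0.6169, -0.1684, 0.0296]
tcp_rot: [-3.138, -0.003, 1.862]
ft_force: [1.3, -0.2, 0.8]
opening: 0.0601
gripper_force: 0.0
```

View pics/d.png

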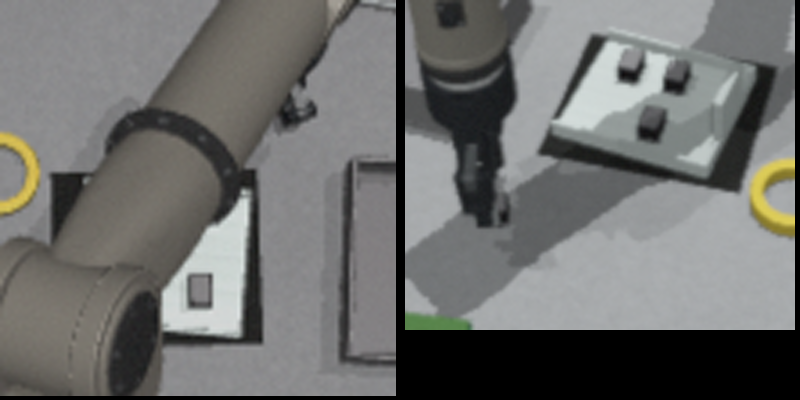

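```bash
python3 -m handwheel '[0.7,0,0,-10,0,0.7,0,0,-12,0,0.7,0,0,0,0,0.7,0,0,0,0,0,0,0,0,0]' 25; python3 -m handwheel '[0,0,0,0,0,0,0,0,0,0,0,0,0,0,0,0,0,0,0,0]'
```

```text
time_s: 18.5
eef_pos: [0.6186, -0.1695, 0.0096]
tcp_rot: [3.142, 0.0, 1.862]
ft_force: [-0.1, 0.8, 0.3]
opening: 0.049
gripper_force: 0.0
time_s: 18.83
eef_pos: [0.6191, -0.1696, 0.0102]
tcp_rot: [3.14, 0.001, 1.862]
ft_force: [1.3, 0.5, 2.0]
opening: 0.0212
gripper_force: 26.8
```

```bash
python3 -m handwheel '[0,0,0,25,0,0,0,0,40,0.116,0,-15,5,40,0.116,0,-27,13,0,0.116,0,-30,15,0,0.116]'; python3 -m handwheel '[0,-30,15,0,0.116,0,-25,13,0,0.116,0,-10,4,0,0.116,0,0,0,0,0.116,0,0,0,0,0.116]';python3 -m handwheel '[0,0,0,-10,0.116,0,0,0,-30,0.116,0,0,0,-25,0,0,0,0,-5,0,0,0,0,0,0]';python3 -m handwheel '[0,0,0,0,0,0,0,0,0,0]'
```

```text
time_s: 19.25
eef_pos: [0.5495, -0.1388, 0.1168]
tcp_rot: [3.138, 0.008, 2.33]
ft_force: [-1.1, -0.8, -1.4]
opening: 0.0211
gripper_force: 26.6
time_s: 19.67
eef_pos: [0.4811, -0.1039, 0.1137]
tcp_rot: [3.141, -0.0, 2.912]
ft_force: [0.9, 0.9, -0.4]
opening: 0.0213
gripper_force: 26.6
time_s: 20.08
eef_pos: [0.4801, -0.1044, 0.0418]
tcp_rot: [3.141, -0.005, 3.137]
ft_force: [0.2, 0.4, -0.1]
opening: 0.0212
gripper_force: 26.6
time_s: 20.25
eef_pos: [0.4836, -0.105, 0.0449]
tcp_rot: [-3.141, 0.003, 3.138]
ft_force: [-0.1, -0.4, 0.1]
opening: 0.021
gripper_force: 26.6
```

```bash
python3 -m handwheel '[0,0,0,-15,0,0,0,0,-9,0,0,0,0,-2,0,0,0,0,0,0,0.42,0,0,0,0]';python3 -m handwheel '[0.42,0,0,0,0,0.42,0,0,0,0,0.42,0,0,20,0,0.42,0,0,40,0,0.42,0,0,40,0]'
python3 -m handwheel '[0.9,0,20,20,-0.116,0.9,0,40,0,-0.116,0.9,0,40,0,-0.116,0.9,0,40,0,-0.116,0.9,0,40,0,-0.116]';python3 -m handwheel '[0.9,0,20,0,-0.116,0.9,0,0,0,-0.116,0.9,0,0,0,-0.116,0.9,0,0,0,-0.116,0.9,0,0,0,-0.116]'
python3 -m handwheel '[0.9,0,0,0,-0.116,0.9,0,0,0,-0.116,0.9,0,0,0,-0.116,0.9,0,0,0,-0.116,0.9,0,0,0,-0.04]'
python3 - <<'E'
from h import *
import pickle
print(get_obs()['joint_positions'].round(2))
s=snap('scene','s3');t=snap('top','t3');pickle.dump((s,t),open('p3.pkl','wb'))
a=cv2.resize(t['frame'][180:260,245:355],None,fx=4,fy=4,interpolation=0);b=cv2.resize(s['frame'][190:260,220:310],None,fx=4,fy=4,interpolation=0)
im=np.zeros((560,800,3),np.uint8);im[:320,:440]=a;im[:280,440:800]=b;im[330:540,:]=cv2.resize(t['frame'][60:240],(560,180))[:,:,:][:1].mean() if 0 else 0
c=cv2.resize(s['frame'],(300,225));im[330:555,:300]=c;c=cv2.resize(t['frame'],(300,225));im[330:555,320:620]=c
cv2.imwrite('pics/p3.png',im[:,:,::-1])
E
```

```text
time_s: 20.67
eef_pos: [0.4826, -0.1047, 0.0179]
tcp_rot: [-3.141, 0.001, 3.138]
ft_force: [0.5, 1.0, 0.4]
opening: 0.0318
gripper_force: 0.0
time_s: 21.08
eef_pos: [0.4804, -0.1044, 0.1174]
tcp_rot: [3.141, -0.004, 3.138]
ft_force: [1.7, 0.0, 0.0]
opening: 0.0357
gripper_force: 0.0
time_s: 21.5
eef_pos: [0.4826, 0.0634, 0.1381]
tcp_rot: [3.14, 0.001, 2.591]
ft_force: [1.2, -0.2, 1.0]
opening: 0.077
gripper_force: 0.0
time_s: 21.92
eef_pos: [0.4826, 0.0823, 0.1376]
tcp_rot: [3.141, 0.0, 2.012]
ft_force: [-0.1, 0.2, 0.8]
opening: 0.0771
gripper_force: 0.0
time_s: 22.33
eef_pos: [0.4826, 0.082, 0.1376]
tcp_rot: [3.141, -0.0, 1.508]
ft_force: [-0.7, -0.6, 0.6]
opening: 0.0769
gripper_force: 0.0
[-0.65  0.29  0.55  1.83 -0.17  1.07 -0.1 ]
```

View pics/p3.png

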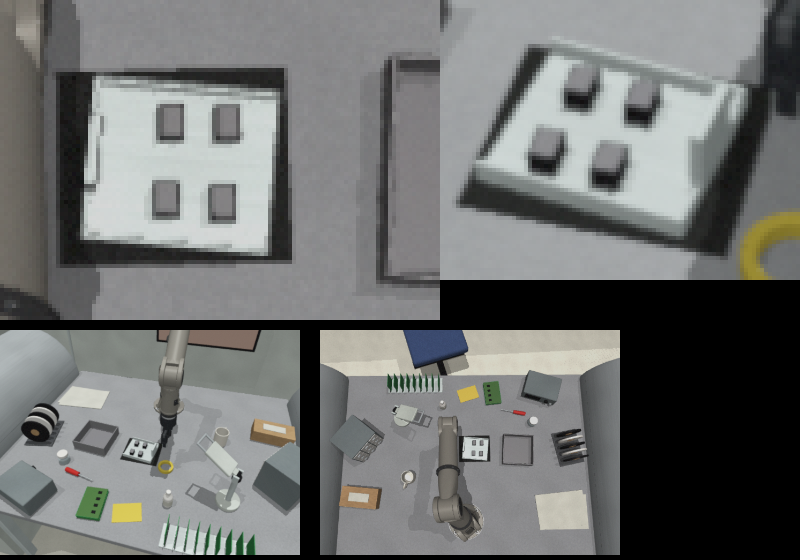

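```bash
python3 - <<'E'
from h import *
import pickle
s,t=pickle.load(open('p3.pkl','rb'))
print('tab',ray(t,np.array([[84,165]])/5-.5+[252,185],.065).round(4), ray(t,np.array([[91,122],[92,165],[76,208]])/5-.5+[252,185],.065).round(4).tolist())
# corners of tray in top crop (4x, off 245,180)
q=np.array([(98,77),(278,93),(268,254),(82,237)])/4-.5+[245,180]
P=ray(t,q,[.021,.014,.014,.021]);print(P.round(4).tolist(),P.mean(0).round(4))
e=(P[1]+P[2]-P[0]-P[3])[:2];print(np.arctan2(e[1],e[0]))
# scene: tab top corners approx (722,90)?(745,85)
print(proj(s,[[.428,.016,.065],[.488,.011,.065],[.458,.011,.065]]).round(1))
print(((np.array([[745,82],[700,152],[690,150]])-[440,0])/4-.5+[220,190]).round(1))
E
```

```text
tab [[0.4535 0.0083 0.065 ]] [[0.4826, 0.0034, 0.065], [0.4535, 0.003, 0.065], [0.4246, 0.0139, 0.065]]
[[0.5261, 0.0054, 0.021], [0.512, -0.1498, 0.014], [0.3726, -0.1377, 0.014], [0.3879, 0.0203, 0.021]] [ 0.4497 -0.0655  0.0175]
-1.6646264040846
[[291.1 211.1]
 [284.2 225.6]
 [286.8 218. ]]
[[295.8 210. ]
 [284.5 227.5]
 [282.  227. ]]
```

```bash
python3 -m handwheel '[1,-10,-25,0,-0.033,1,-10,-30,0,0,1,-6,-17,-10,0,1,0,0,-20,0,1,0,0,0,0]'; python3 -m handwheel '[1,0,0,0,0,1,0,0,-20,0,1,0,0,-25,0,1,0,0,-20,0,1,0,0,-12,0]';python3 -m handwheel '[1,0,0,-5,0,1,0,0,0,0,1,0,0,0,0]'
```

```text
time_s: 22.85
eef_pos: [0.4537, 0.0087, 0.1052]
tcp_rot: [-3.136, 0.001, 1.478]
ft_force: [-0.5, 0.5, -1.0]
opening: 0.0852
gripper_force: 0.0
time_s: 23.27
eef_pos: [0.4565, 0.0114, 0.0294]
tcp_rot: [-3.141, -0.0, 1.483]
ft_force: [-0.7, 0.1, 0.5]
opening: 0.0856
gripper_force: 0.0
time_s: 23.52
eef_pos: [0.4577, 0.0106, 0.0262]
tcp_rot: [3.14, -0.0, 1.481]
ft_force: [-0.6, 0.6, 0.2]
opening: 0.0856
gripper_force: 0.0
```

```bash
python3 -m handwheel '[0.6,0,0,0,0,0.6,0,0,0,0,0.6,0,0,0,0,0.6,0,0,0,0,0.6,0,0,0,0]' 30; python3 -m handwheel '[0.3,0,0,0,0,0.3,0,0,0,0,0.3,0,0,0,0,0.3,0,0,0,0,0.3,0,0,0,0]' 115; python3 - <<'E'
from h import *
s=snap('scene','s4');t=snap('top','t4')
a=cv2.resize(t['frame'][180:260,245:355],None,fx=4,fy=4,interpolation=0);b=cv2.resize(s['frame'][180:270,220:310],None,fx=4,fy=4,interpolation=0)
im=np.zeros((360,800,3),np.uint8);im[:320,:440]=a;im[:360,440:800]=b
cv2.imwrite('pics/p4.png',im[:,:,::-1])
E
```

```text
time_s: 23.93
eef_pos: [0.4572, 0.0104, 0.0265]
tcp_rot: [3.14, -0.001, 1.48]
ft_force: [-1.5, -0.1, 6.2]
opening: 0.0597
gripper_force: 32.3
time_s: 24.35
eef_pos: [0.4575, 0.0104, 0.027]
tcp_rot: [3.14, -0.002, 1.48]
ft_force: [-2.0, 0.3, 9.2]
opening: 0.058
gripper_force: 120.8
```

View pics/p4.png

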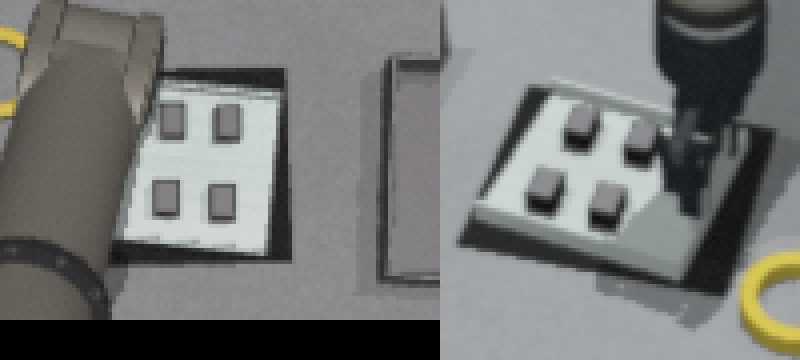

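```bash
cat >> h.py <<'E'
def lip(s=None):
    """tray bright blob in scene view; leftmost corner = near-bin lip corner"""
    s=s or camera('scene'); f=s['frame'].astype(int)
    m=((f.min(2)>185)&(f.max(2)-f.min(2)<25)).astype(np.uint8)
    m[:,:60]=0; m[300:]=0; m[:,340:]=0
    n,l,st,ce=cv2.connectedComponentsWithStats(m)
    o=[]
    for i in np.argsort(-st[1:,4])[:3]+1:
        c=max(cv2.findContours((l==i).astype(np.uint8),0,1)[0],key=cv2.contourArea)
        e=cv2.approxPolyDP(cv2.convexHull(c),3,True).reshape(-1,2)
        o.append((int(st[i,4]),e))
    return s,o
def onplane(c,uv,ax,v):
    o=-cv2.Rodrigues(np.array(c['rvec'],float))[0].T@np.array(c['tvec'],float).ravel()
    d=ray(c,uv,0)-o
    return o+d*((v-o[ax])/d[:,ax])[:,None]
E
python3 -m handwheel '[0.3,0,0,5,0,0.3,0,0,10,0,0.3,0,0,10,0,0.3,0,0,10,0,0.3,0,0,5,0]';python3 -m handwheel '[0.3,0,0,0,0,0.3,0,0,0,0]'
python3 - <<'E'
from h import *
o=get_obs();print(o['ft_force'],o['ft_torque'])
import pickle
for s,oo in (lip(pickle.load(open('p3.pkl','rb'))[0]),lip()):
    for a,e in oo: print(a,e.tolist())
E
```

```text
time_s: 24.87
eef_pos: [0.4576, 0.01, 0.0671]
tcp_rot: [3.139, -0.001, 1.48]
ft_force: [0.7, -0.1, -3.5]
opening: 0.0579
gripper_force: 123.5
time_s: 25.03
eef_pos: [0.4569, 0.0102, 0.0658]
tcp_rot: [3.141, -0.0, 1.48]
ft_force: [-0.5, -0.6, -3.3]
opening: 0.0585
gripper_force: 123.5
[-0.4880006  -0.55164669 -3.31430815] [ 0.24020558  0.04568671 -0.02832551]
2695 [[109, 134], [135, 105], [203, 115], [187, 146], [116, 139]]
909 [[248, 204], [291, 211], [279, 244], [231, 230]]
219 [[125, 226], [118, 236], [106, 233], [114, 223]]
2712 [[109, 138], [108, 133], [135, 105], [203, 114], [187, 146]]
552 [[246, 195], [266, 200], [274, 214], [260, 229], [229, 221]]
219 [[125, 226], [118, 236], [106, 233], [114, 223]]
```

```bash
python3 - <<'E'
from h import *
import pickle
s,_=lip()
print(onplane(s,[[231,230],[229,221]],0,.513).round(3))
print(proj(s,[[.513,-.150,.007],[.513,-.150,.047],[.513,-.150,.021]]).round(1))
E
```

```text
[[ 0.513 -0.139  0.031]
 [ 0.513 -0.142  0.068]]
[[228.1 234.9]
 [226.9 225.5]
 [227.7 231.7]]
```

```bash
python3 -m handwheel '[0.3,0,0,10,0,0.3,0,0,20,0,0.3,0,0,25,0,0.3,0,0,25,0,0.3,0,-4,25,0]';python3 -m handwheel '[0.3,0,-8,25,0.007,0.3,-1,-13,16,0.007,0.3,-2,-18,8,0.007,0.3,-2,-22,2,0.007,0.3,-2,-25,0,0]';python3 -m handwheel '[0.3,-2,-25,0,0,0.3,-2,-25,0,0,0.3,-2,-25,0,0,0.3,-2,-22,0,0,0.3,-2,-18,0,0]';python3 -m handwheel '[0.3,-1,-13,0,0,0.3,-1,-8,0,0,0.3,0,-4,0,0,0.3,0,0,0,0,0.3,0,0,0,0]'
python3 - <<'E'
from h import *
o=get_obs();print(o['ft_force'],o['ft_torque'])
s,oo=lip()
for a,e in oo: print(a,e.tolist())
print(proj(s,[[.44-.005*13+.07,-.375,.18]]))
E
```

```text
time_s: 25.55
eef_pos: [0.456, 0.0066, 0.1715]
tcp_rot: [-3.14, -0.0, 1.481]
ft_force: [1.2, -0.3, -4.1]
opening: 0.0585
gripper_force: 124.0
time_s: 25.97
eef_pos: [0.4499, -0.08, 0.2226]
tcp_rot: [3.14, -0.001, 1.51]
ft_force: [0.1, -1.1, -4.8]
opening: 0.0582
gripper_force: 124.0
time_s: 26.38
eef_pos: [0.4384, -0.1972, 0.2216]
tcp_rot: [-3.141, 0.001, 1.505]
ft_force: [-0.6, -0.8, -3.2]
opening: 0.0578
gripper_force: 124.0
time_s: 26.8
eef_pos: [0.4377, -0.2189, 0.2212]
tcp_rot: [-3.141, -0.001, 1.509]
ft_force: [-0.3, 0.8, -4.6]
opening: 0.0581
gripper_force: 124.0
[-0.33658238  0.76707067 -4.59957582] [ 0.23317102 -0.03246855 -0.02982998]
2721 [[108, 133], [134, 105], [183, 112], [191, 126], [196, 160], [174, 168], [146, 162], [109, 138]]
221 [[125, 226], [118, 236], [106, 233], [114, 223]]
66 [[63, 147], [76, 144], [95, 153]]
[[155.64729385 161.36217418]]
```

```bash
q(){ python3 -c "
from rig import *
o=get_obs();print('Tx',o['ft_torque'].round(3),o['ft_force'].round(1))"; }
python3 -m handwheel '[0.3,0,0,0,0,0.3,0,0,0,0,0.3,0,0,0,0]' 70|tail -2;q
python3 -m handwheel '[0.3,0,0,0,0,0.3,0,0,0,0,0.3,0,0,0,0]' 50|tail -2;q
python3 -m handwheel '[0.3,0,0,0,0,0.3,0,0,0,0,0.3,0,0,0,0]' 40|tail -2;q
```

```text
opening: 0.0581
gripper_force: 124.0
Tx [ 0.176  0.019 -0.031] [ 0.1 -0.  -3.1]
opening: 0.0581
gripper_force: 124.0
Tx [0.197 0.018 0.027] [ 0.1  0.  -3.8]
opening: 0.0583
gripper_force: 124.0
Tx [ 0.188 -0.015 -0.007] [ 0.4  0.  -3.4]
```

```bash
q(){ python3 -c "
from rig import *
o=get_obs();print('Tx',o['ft_torque'].round(3),o['ft_force'].round(1),o['opening'],o['gripper_force'])"; }
python3 -m handwheel '[0.5,0,0,0,0]' 50|tail -2;q;python3 -m handwheel '[0.5,0,0,0,0,0.5,0,0,0,0]' 50|tail -2;q

```

```text
opening: 0.0581
gripper_force: 124.0
Tx [0.237 0.012 0.014] [-0.1 -0.4 -4.1] 0.05813497548626285 123.98210048675537
opening: 0.0584
gripper_force: 124.0
Tx [ 0.244 -0.004  0.044] [-0.4  0.2 -3.3] 0.05842562559477036 123.98214340209961
```

```bash
q(){ python3 -c "
from rig import *
o=get_obs();print('Tx',o['ft_torque'].round(3),o['ft_force'].round(1),round(o['opening'],5),round(o['gripper_force'],1))"; }
python3 -m handwheel '[0.67,0,0,0,0]' 20|tail -0;q;python3 -m handwheel '[0.68,0,0,0,0]' 20|tail -0;q;python3 -m handwheel '[0.685,0,0,0,0]' 20|tail -0;q;python3 -m handwheel '[0.69,0,0,0,0]' |tail -0;q;
```

```text
Tx [ 0.234 -0.045 -0.007] [-0.2  0.2 -2.8] 0.05801 124.0
Tx [ 0.229 -0.066 -0.033] [-0.5 -0.  -4.1] 0.0586 104.5
Tx [ 0.256 -0.093 -0.017] [-0.3 -0.4 -4. ] 0.05886 81.3
Tx [ 0.193 -0.017 -0.001] [-0.5 -0.  -3.5] 0.05898 58.0Exception ignored on flushing sys.stdout:
BrokenPipeError: [Errno 32] Broken pipe
Exception ignored on flushing sys.stdout:
BrokenPipeError: [Errno 32] Broken pipe
Exception ignored on flushing sys.stdout:
BrokenPipeError: [Errno 32] Broken pipe
Exception ignored on flushing sys.stdout:
BrokenPipeError: [Errno 32] Broken pipe
```

```bash
q(){ python3 -c "
from rig import *
o=get_obs();print('Tx',o['ft_torque'].round(3),o['ft_force'].round(1),round(o['opening'],5),round(o['gripper_force'],1))"; }
python3 -m handwheel '[0.692,0,0,0,0,0.692,0,0,0,0]' >/dev/null;q;python3 -m handwheel '[0.695,0,0,0,0,0.695,0,0,0,0]' >/dev/null;q;python3 -m handwheel '[0.697,0,0,0,0,0.697,0,0,0,0]' >/dev/null;q;
python3 - <<'E'
from h import *
s,oo=lip()
for a,e in oo: print(a,e.tolist())
E
```

```text
Tx [ 0.169  0.001 -0.017] [ 0.  0. -4.] 0.05899 48.9
Tx [ 0.188 -0.025 -0.068] [ 0.5  0.2 -3.6] 0.05924 35.0
Tx [ 0.265  0.022 -0.036] [ 0.5 -0.2 -3.5] 0.0596 26.0
2702 [[108, 133], [134, 105], [183, 112], [191, 126], [195, 160], [174, 168], [147, 162], [109, 138]]
221 [[125, 226], [118, 236], [106, 233], [114, 223]]
65 [[63, 147], [76, 144], [95, 153]]
```

```bash
q(){ python3 -c "
from h import *
o=get_obs();s,oo=lip();print('Tx',o['ft_torque'].round(3)[0],o['ft_force'].round(1)[2],round(o['opening'],5),round(o['gripper_force'],1),oo[0][1].tolist())"; }
python3 -m handwheel '[0.698,0,0,0,0,0.698,0,0,0,0]' >/dev/null;q;python3 -m handwheel '[0.699,0,0,0,0,0.699,0,0,0,0]' >/dev/null;q;python3 -m handwheel '[0.7,0,0,0,0,0.7,0,0,0,0]' >/dev/null;q;
```

```text
Tx 0.268 -4.1 0.0598 21.7 [[108, 133], [134, 105], [183, 112], [191, 126], [195, 160], [174, 168], [147, 162], [109, 138]]
Tx 0.193 -4.5 0.0596 17.6 [[108, 133], [134, 105], [183, 112], [191, 126], [195, 160], [174, 168], [147, 162], [109, 138]]
Tx 0.116 -3.2 0.06003 11.6 [[108, 133], [134, 105], [183, 112], [191, 126], [185, 141], [172, 144], [109, 138]]
```

```bash
q(){ python3 -c "
from h import *
o=get_obs();s=camera('scene');t=camera('top');import pickle;pickle.dump((s,t),open('$1.pkl','wb'));print('t',o['time_s'],'Tx',o['ft_torque'].round(3)[0],o['ft_force'].round(1)[2],round(o['opening'],5),round(o['gripper_force'],1))"; }
q k0;python3 -m handwheel '[0.7,0,0,0,0,0.7,0,0,0,0]' >/dev/null;q k1
python3 - <<'E'
from h import *
import pickle
im=np.zeros((440,800,3),np.uint8)
for i in range(2):
    s,t=pickle.load(open(f'k{i}.pkl','rb'))
    im[:400,i*400:i*400+400]=cv2.resize(s['frame'][130:250,130:250],(400,400))
cv2.imwrite('pics/k.png',im[:,:,::-1])
E
```

```text
t 29.3833 Tx 0.054 -4.0 0.05978 11.3
t 29.65 Tx 0.161 -3.3 0.05976 9.9
```

View pics/k.png

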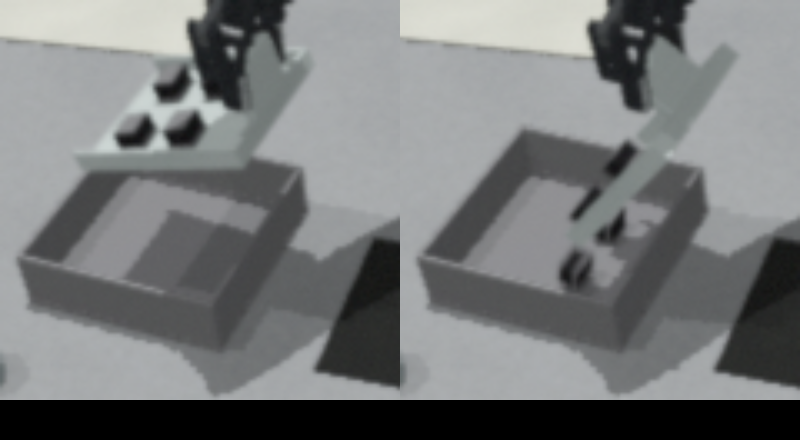

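```bash
q(){ python3 -c "
from h import *
o=get_obs();s=camera('scene');t=camera('top');import pickle;pickle.dump((s,t),open('$1.pkl','wb'));print('t',o['time_s'],'Tx',o['ft_torque'].round(3),o['ft_force'].round(1),round(o['opening'],5),round(o['gripper_force'],1))"; }
python3 -m handwheel '[0.698,0,0,0,0,0.69,0,0,0,0,0.69,0,0,0,0,0.69,0,0,0,0]' >/dev/null;q k2
python3 -m handwheel '[0.69,0,0,0,0,0.69,0,0,0,0,0.69,0,0,0,0,0.69,0,0,0,0]' >/dev/null;q k3
python3 - <<'E'
from h import *
import pickle
s,t=pickle.load(open('k3.pkl','rb'))
im=np.zeros((400,800,3),np.uint8)
im[:400,:400]=cv2.resize(s['frame'][130:250,130:250],(400,400));im[:400,400:]=cv2.resize(t['frame'][170:270,310:410],(400,400))
cv2.imwrite('pics/k3.png',im[:,:,::-1])
E
```

```text
t 30.0833 Tx [ 0.011 -0.021  0.058] [ 0.3  0.8 -2.7] 0.05947 23.2
t 30.5167 Tx [ 0.026 -0.027  0.02 ] [-0.4 -0.6 -4.2] 0.05958 23.2
```

View pics/k3.png

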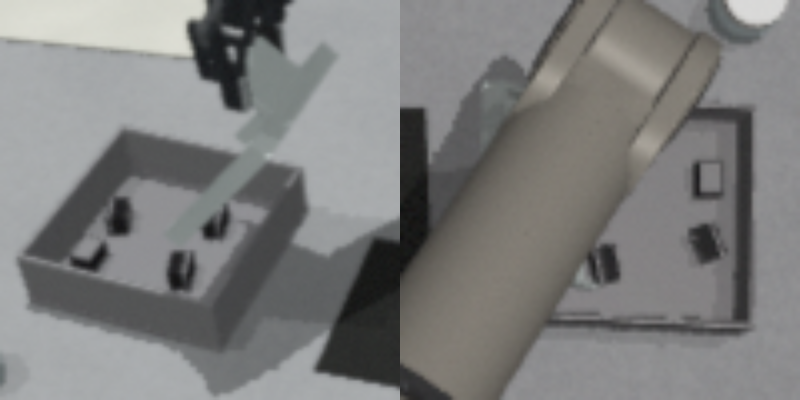

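```bash
python3 - <<'E'
from h import *
import pickle
s,t=pickle.load(open('k3.pkl','rb'))
print(get_obs()['eef_pos'].round(4))
print(onplane(s,[[130+168/3.333,130+238/3.333],[130+245/3.333,130+135/3.333],[130+335/3.333,130+45/3.333]],0,.503).round(3))
for th in np.radians([60,50,40,30,20,10,0]):
    print(round(np.degrees(th)),'pivot y %.1f z %.1f'%(-139.3+155*np.cos(th)-46*np.sin(th),3+155*np.sin(th)+46*np.cos(th)-22))
E
```

```text
[ 0.4376 -0.22    0.2214]
[[ 0.503 -0.288  0.099]
 [ 0.503 -0.201  0.231]
 [ 0.503 -0.119  0.333]]
60 pivot y -101.6 z 138.2
50 pivot y -74.9 z 129.3
40 pivot y -50.1 z 115.9
30 pivot y -28.1 z 98.3
20 pivot y -9.4 z 77.2
10 pivot y 5.4 z 53.2
0 pivot y 15.7 z 27.0
```

```bash
python3 -m handwheel '[0.69,0,0,10,0,0.69,0,0,10,0,0.69,1,8,0,0.014,0.69,2,16,0,0.014,0.69,2,22,0,0.014]';python3 -m handwheel '[0.69,2,24,0,0.014,0.69,2,24,0,0.014,0.69,2,22,0,0,0.69,1,16,0,0,0.69,0,8,-8,0]';python3 -m handwheel '[0.69,0,0,-16,0,0.69,0,0,-22,0,0.69,0,0,-22,0,0.69,0,0,-15,0,0.69,0,0,-8,0]';python3 -m handwheel '[0.69,0,0,0,0,0.69,0,0,0,0]'
python3 -c "
from h import *
import pickle
o=get_obs();print(o['ft_force'],o['ft_torque']);pickle.dump((camera('scene'),camera('top')),open('m0.pkl','wb'))"
```

```text
time_s: 31.03
eef_pos: [0.4428, -0.1753, 0.2424]
tcp_rot: [3.139, 0.002, 1.547]
ft_force: [-0.4, 0.5, -3.0]
opening: 0.0597
gripper_force: 23.3
time_s: 31.45
eef_pos: [0.4515, -0.0764, 0.2348]
tcp_rot: [3.137, -0.002, 1.583]
ft_force: [0.8, 0.8, -2.5]
opening: 0.0596
gripper_force: 23.3
time_s: 31.87
eef_pos: [0.4478, -0.0801, 0.1482]
tcp_rot: [-3.138, 0.0, 1.577]
ft_force: [-0.3, 0.1, -2.4]
opening: 0.0595
gripper_force: 23.3
time_s: 32.03
eef_pos: [0.4497, -0.0804, 0.1506]
tcp_rot: [3.141, 0.001, 1.577]
ft_force: [-0.1, -0.4, -3.2]
opening: 0.0595
gripper_force: 23.3
[-0.07761899 -0.38657099 -3.17624885] [-0.04340457 -0.01632765  0.04082061]
```

Now lower along the arc, watching the force.

```bash
python3 -m handwheel '[0.69,0,0,-5,0,0.69,0,2,-8,0,0.69,0,3,-8,0,0.69,0,6,-4,0,0.69,0,6,-3,0]';python3 -m handwheel '[0.69,0,6,-3,0,0.69,0,7,-3.5,0,0.69,0,7,-5,0,0.69,0,5,-4,0,0.69,0,5,-5,0]';python3 -m handwheel '[0.69,0,5,-5,0,0.69,0,4,-4,0,0.69,0,0,0,0]'
python3 -c "
from h import *
o=get_obs();print(o['ft_force'],o['ft_torque'])"
```

```text
time_s: 32.55
eef_pos: [0.4516, -0.0601, 0.1241]
tcp_rot: [3.138, -0.004, 1.58]
ft_force: [-2.7, 4.7, 10.9]
opening: 0.0595
gripper_force: 26.2
time_s: 32.97
eef_pos: [0.4513, -0.03, 0.1029]
tcp_rot: [3.138, -0.004, 1.58]
ft_force: [-0.9, 5.1, 6.7]
opening: 0.0592
gripper_force: 27.0
time_s: 33.22
eef_pos: [0.4509, -0.0209, 0.093]
tcp_rot: [3.139, -0.002, 1.582]
ft_force: [0.8, 2.8, 2.4]
opening: 0.0599
gripper_force: 26.7
[0.77209772 2.84322389 2.42191557] [ 0.32903632 -0.21383153  0.03110003]
```

```bash
python3 -m handwheel '[0.69,0,4,-4,0,0.69,0,5,-5,0,0.69,0,5,-6,0,0.69,0,5,-7,0,0.69,0,4,-7,0]';python3 -m handwheel '[0.69,0,4,-7,0,0.69,0,4,-8,0,0.69,0,3,-7,0,0.69,0,3,-7,0,0.69,0,2,-5,0]';python3 -m handwheel '[0.69,0,0,0,0,0.69,0,0,0,0]'
python3 -c "
from h import *
o=get_obs();print(o['ft_force'],o['ft_torque'])"
```

```text
time_s: 33.63
eef_pos: [0.4495, -0.0003, 0.063]
tcp_rot: [-3.142, 0.0, 1.578]
ft_force: [-0.3, 3.0, 2.2]
opening: 0.0597
gripper_force: 27.0
time_s: 34.05
eef_pos: [0.4487, 0.0147, 0.0286]
tcp_rot: [-3.14, 0.001, 1.578]
ft_force: [-0.6, 0.4, -0.5]
opening: 0.06
gripper_force: 26.6
time_s: 34.22
eef_pos: [0.4488, 0.0145, 0.0292]
tcp_rot: [-3.14, 0.001, 1.577]
ft_force: [-0.7, 0.7, -2.8]
opening: 0.0594
gripper_force: 26.4
[-0.71448866  0.73253158 -2.78422555] [0.05136806 0.01562678 0.0102034 ]
```

```bash
python3 -m handwheel '[0.69,1,1,-1.5,0,0.69,0,0,-1.5,0,0.69,0,0,0,0]'|grep -E "eef|ft_f";python3 -m handwheel '[0.69,0,0,-1,0,0.69,0,0,0,0]'|grep -E "eef|ft_f";python3 -m handwheel '[0.69,0,0,-1,0,0.69,0,0,0,0]'|grep -E "eef|ft_f";python3 -c "
from h import *
o=get_obs();print(o['ft_force'],o['ft_torque'])"
```

```text
eef_pos: [0.4497, 0.0151, 0.0281]
ft_force: [-5.3, -0.7, 13.0]
eef_pos: [0.4497, 0.0151, 0.028]
ft_force: [-8.6, -0.7, 21.7]
eef_pos: [0.4497, 0.0152, 0.0279]
ft_force: [-9.9, -0.2, 29.8]
[-9.94471158 -0.24576298 29.76127701] [-0.22174424  2.35017801 -0.02827856]
```

```bash
python3 -m handwheel '[0.69,0,0,2,0,0.69,0,0,0,0]'|grep -E "eef|ft_f"; python3 -m handwheel '[0.7,0,0,0,0,0.71,0,0,0,0,0.74,0,0,0,0,0.8,0,0,0,0,0.9,0,0,0,0]'; python3 -m handwheel '[0.95,0,0,0,0,1,0,0,10,0,1,0,0,25,0,1,0,0,40,0,1,0,0,40,0]'; python3 -m handwheel '[1,-10,20,20,0,1,-30,30,0,0,1,-30,30,0,0,1,-30,30,0,0,1,-15,15,0,0]'; python3 -m handwheel '[1,0,0,0,0,1,0,0,0,0]'
python3 - <<'E'
from h import *
import pickle
s=camera('scene');t=camera('top');pickle.dump((s,t),open('p5.pkl','wb'))
a=cv2.resize(t['frame'][180:260,245:355],None,fx=4,fy=4,interpolation=0);b=cv2.resize(s['frame'][190:260,220:310],None,fx=4,fy=4,interpolation=0)
im=np.zeros((560,800,3),np.uint8);im[:320,:440]=a;im[:280,440:800]=b
im[330:555,:300]=cv2.resize(s['frame'],(300,225));im[330:555,320:620]=cv2.resize(t['frame'],(300,225))
cv2.imwrite('pics/p5.png',im[:,:,::-1])
# tray mask automatically
for c,z in((t,.018),):
    f=c['frame'].astype(int)[185:260,252:330]
    m=(f.min(2)>140).astype(np.uint8)
    n,l,st,_=cv2.connectedComponentsWithStats(m)
    for i in range(1,n):
        if st[i,4]>200:
            cnt=max(cv2.findContours((l==i).astype(np.uint8),0,1)[0],key=cv2.contourArea)
            r=cv2.minAreaRect(cnt);print(st[i],r,ray(c,np.array(r[0])+[252,185],.015).round(4))
E
```

```text
eef_pos: [0.4506, 0.0153, 0.028]
ft_force: [-2.0, -1.2, 11.9]
time_s: 35.38
eef_pos: [0.4507, 0.016, 0.0267]
tcp_rot: [3.142, 0.0, 1.578]
ft_force: [0.3, -0.5, -0.9]
opening: 0.0765
gripper_force: 0.0
time_s: 35.8
eef_pos: [0.4493, 0.0155, 0.1429]
tcp_rot: [-3.139, 0.001, 1.577]
ft_force: [2.1, 0.7, 0.3]
opening: 0.0854
gripper_force: 0.0
time_s: 36.22
eef_pos: [0.3336, 0.1424, 0.1624]
tcp_rot: [-3.14, -0.002, 1.583]
ft_force: [0.8, -0.1, -0.2]
opening: 0.0856
gripper_force: 0.0
time_s: 36.38
eef_pos: [0.3368, 0.14, 0.1625]
tcp_rot: [3.14, -0.001, 1.581]
ft_force: [1.0, -0.3, 0.4]
opening: 0.0854
gripper_force: 0.0
[  12   15   48   41 1824] ((35.56513214111328, 34.649539947509766), (40.345115661621094, 46.34236526489258), 88.26429748535156) [[ 0.4537 -0.0575  0.015 ]]
```

View pics/p5.png

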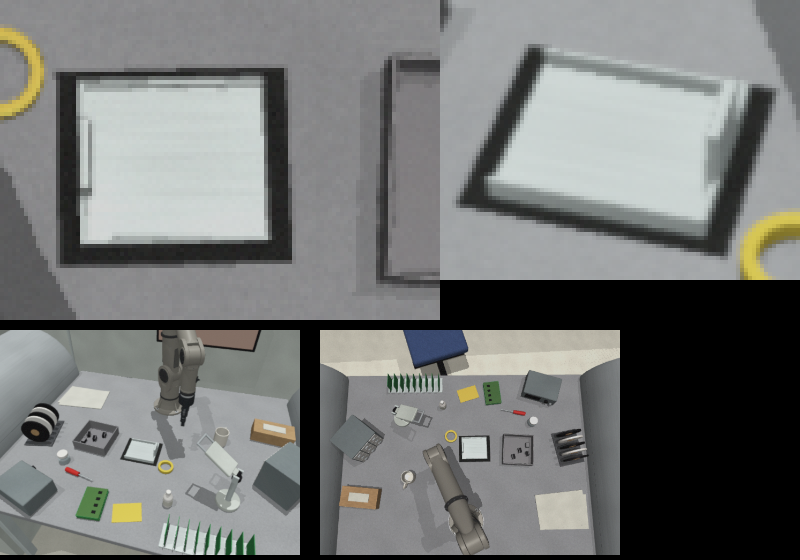

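```bash
python3 - <<'E'
from h import *
import pickle
s,t=pickle.load(open('p5.pkl','rb'))
f=t['frame'].astype(int).sum(2)/3
# edge profiles, sub-pixel: column-averaged intensities down rows
print('rows',[ (r,int(f[r,280:300].mean())) for r in range(193,252)])
print('cols',[ (c,int(f[212:226,c].mean())) for c in range(256,322)])
S=s['frame'].astype(int)
E
```

```text
rows [(193, 139), (194, 139), (195, 139), (196, 130), (197, 76), (198, 40), (199, 111), (200, 180), (201, 138), (202, 195), (203, 202), (204, 204), (205, 205), (206, 206), (207, 206), (208, 203), (209, 203), (210, 204), (211, 206), (212, 207), (213, 203), (214, 204), (215, 206), (216, 205), (217, 206), (218, 203), (219, 201), (220, 203), (221, 203), (222, 203), (223, 205), (224, 205), (225, 206), (226, 206), (227, 205), (228, 203), (229, 207), (230, 209), (231, 210), (232, 209), (233, 209), (234, 209), (235, 210), (236, 210), (237, 210), (238, 204), (239, 175), (240, 131), (241, 37), (242, 36), (243, 35), (244, 35), (245, 55), (246, 105), (247, 139), (248, 138), (249, 138), (250, 138), (251, 138)]
cols [(256, 138), (257, 139), (258, 138), (259, 72), (260, 34), (261, 33), (262, 33), (263, 32), (264, 71), (265, 189), (266, 205), (267, 142), (268, 197), (269, 208), (270, 208), (271, 208), (272, 208), (273, 208), (274, 207), (275, 207), (276, 206), (277, 207), (278, 206), (279, 206), (280, 206), (281, 205), (282, 205), (283, 204), (284, 204), (285, 204), (286, 204), (287, 204), (288, 204), (289, 204), (290, 204), (291, 204), (292, 204), (293, 204), (294, 203), (295, 204), (296, 204), (297, 204), (298, 204), (299, 205), (300, 205), (301, 204), (302, 205), (303, 206), (304, 206), (305, 206), (306, 206), (307, 206), (308, 207), (309, 206), (310, 202), (311, 104), (312, 40), (313, 35), (314, 35), (315, 35), (316, 39), (317, 117), (318, 135), (319, 137), (320, 136), (321, 136)]
```

```bash
python3 - <<'E'
from h import *
import pickle
s,t=pickle.load(open('p5.pkl','rb'))
x=lambda r,z:ray(t,[[290,r]],z)[0,0]
y=lambda c,z:ray(t,[[c,219]],z)[0,1]
pf,pn=x(196.86,.003),x(245.63,.003);tf=x(199.03,.021);tn=x(240.4,.003)
print('pad x',pf,pn,(pf+pn)/2,pf-pn,'tray',tf,tn,(tf+tn)/2,tf-tn)
pl,pr=y(258.87,.003),y(316.65,.003);tl=y(264.2,.06);tr=y(310.92,.007)
print('pad y',pl,pr,(pl+pr)/2,pl-pr,'tray',tl,tr,(tl+tr)/2,tl-tr)
# yaw: edges far wall & pad per-column slopes
f=t['frame'].astype(float).mean(2)
def edge(p,lo,hi,thr):
    for k in range(lo,hi):
        if (p[k]-thr)*(p[k+1]-thr)<=0:return k+(thr-p[k])/(p[k+1]-p[k])
def fit(v,lo,hi,thr,rows):
    P=[(u,edge(f[:,u] if rows else f[u],lo,hi,thr)) for u in v];P=np.array([q for q in P if q[1] is not None]);return np.polyfit(P[:,0],P[:,1],1)
print('pad far',fit(range(266,310),194,198,88,1),'pad near',fit(range(266,310),243,248,88,1))
print('tray far',fit(range(268,308),198,200,110,1),'tray near',fit(range(268,308),238,241,100,1))
print('tray lip',fit(range(204,236),309,312,120,0),'pad right',fit(range(204,238),315,318,88,0),'pad left',fit(range(204,238),257,260,88,0))
E
```

```text
pad x 0.535788317195753 0.3656162144846662 0.4507022658402096 0.17017210271108685 tray 0.5244543978963649 0.38356905093456717 0.45401172441546606 0.14088534696179777
pad y 0.04100956499817346 -0.15848025700488663 -0.05873534600335659 0.1994898220030601 tray 0.022086275002096152 -0.13835378459426428 -0.05813375479608407 0.16044005959636043
pad far [-2.82751647e-02  2.05056969e+02] pad near [-2.18891749e-02  2.51966178e+02]
tray far [-2.01000539e-02  2.04853424e+02] tray near [-2.24962985e-02  2.46783236e+02]
tray lip [3.74686520e-02 3.02658256e+02] pad right [3.43112434e-02 3.09251980e+02] pad left [6.13288082e-03 2.57449542e+02]
```

```bash
python3 - <<'E'
from h import *
import pickle
s,t=pickle.load(open('p5.pkl','rb'))
def quad(c,box,thr):
    x0,y0,x1,y1=box;f=c['frame'].astype(int)[y0:y1,x0:x1]
    m=((f.min(2)>thr)&(f[:,:,0]-f[:,:,2]>5)).astype(np.uint8)
    m=cv2.morphologyEx(m,cv2.MORPH_OPEN,np.ones((5,5),np.uint8))
    n,l,st,_=cv2.connectedComponentsWithStats(m);i=1+np.argmax(st[1:,4])
    cnt=max(cv2.findContours((l==i).astype(np.uint8),0,1)[0],key=cv2.contourArea)
    h=cv2.convexHull(cnt)
    for e in np.arange(2,12,.5):
        a=cv2.approxPolyDP(h,e,True)
        if len(a)<=4:break
    return st[i,4],a.reshape(-1,2)+[x0,y0],cv2.minAreaRect(cnt)
for c,b in((t,(120,120,215,200)),(s,(330,160,480,300))): print(quad(c,b,165))
f=t['frame'].astype(int);print(f[150,140:185].tolist()[::6])
E
```

```text
Traceback (most recent call last):
ValueError: attempt to get argmax of an empty sequence
```

```bash
python3 - <<'E'
from h import *
import pickle
s,t=pickle.load(open('p5.pkl','rb'))
def quad(c,box,thr):
    x0,y0,x1,y1=box;f=c['frame'].astype(int)[y0:y1,x0:x1]
    m=(f.min(2)>thr).astype(np.uint8)
    m=cv2.morphologyEx(m,cv2.MORPH_OPEN,np.ones((7,7),np.uint8))
    n,l,st,_=cv2.connectedComponentsWithStats(m);i=1+np.argmax(st[1:,4])
    cnt=max(cv2.findContours((l==i).astype(np.uint8),0,1)[0],key=cv2.contourArea)
    h=cv2.convexHull(cnt)
    for e in np.arange(2,12,.5):
        a=cv2.approxPolyDP(h,e,True)
        if len(a)<=4:break
    return st[i,4],a.reshape(-1,2)+[x0,y0]
T=quad(t,(120,120,215,200),175);S=quad(s,(330,160,480,300),200);print(T,S)
f=t['frame'];print(f[150,125:185:5].tolist());print(s['frame'][225,360:470:8].tolist())
E
```

```text
Traceback (most recent call last):
ValueError: attempt to get argmax of an empty sequence
```

```bash
python3 - <<'E'
from h import *
import pickle
s,t=pickle.load(open('p5.pkl','rb'))
def quad(c,box,thr):
    x0,y0,x1,y1=box;f=c['frame'].astype(int)[y0:y1,x0:x1]
    m=(f.min(2)>thr).astype(np.uint8)
    m=cv2.morphologyEx(m,cv2.MORPH_OPEN,np.ones((5,5),np.uint8))
    n,l,st,_=cv2.connectedComponentsWithStats(m);i=1+np.argmax(st[1:,4])
    cnt=max(cv2.findContours((l==i).astype(np.uint8),0,1)[0],key=cv2.contourArea)
    h=cv2.convexHull(cnt)
    for e in np.arange(2,12,.5):
        a=cv2.approxPolyDP(h,e,True)
        if len(a)<=4:break
    return st[i,4],(a.reshape(-1,2)+[x0,y0]).tolist()
print(t['frame'][150,125:190:5].tolist());print(s['frame'][225,370:470:8].tolist())
for th in(150,160,170):print(quad(t,(120,120,215,200),th))
for th in(170,185,195):
    try:print(quad(s,(330,160,480,300),th))
    except Exception as e:print(e)
E
```

```text
[[137, 136, 140], [135, 135, 136], [82, 83, 85], [78, 79, 77], [157, 162, 154], [179, 183, 175], [175, 179, 172], [172, 176, 168], [170, 174, 166], [169, 171, 164], [169, 173, 166], [165, 169, 161], [122, 125, 125]]
[[162, 165, 166], [149, 153, 153], [182, 188, 182], [195, 202, 195], [197, 204, 197], [198, 205, 198], [196, 203, 196], [162, 164, 167], [162, 165, 166], [165, 167, 168], [164, 166, 168], [164, 167, 168], [164, 167, 168]]
(np.int32(813), [[150, 140], [180, 146], [172, 168], [142, 162]])
(np.int32(769), [[150, 140], [179, 147], [171, 168], [143, 161]])
(np.int32(113), [[155, 151], [151, 161], [144, 161], [148, 149]])
(np.int32(1830), [[399, 209], [442, 247], [441, 268], [386, 230]])
(np.int32(1675), [[399, 210], [441, 247], [441, 267], [387, 229]])
(np.int32(1171), [[405, 219], [441, 247], [430, 268], [401, 242]])
```

```bash
python3 - <<'E'
from h import *
import pickle
s,t=pickle.load(open('p5.pkl','rb'))
A,B,C,D=[np.array(q,float) for q in([150,140],[180,146.3],[172,168.2],[142.3,162])]
for n,(p,q) in {'near':(A,D),'far':(B,C)}.items():
    z={'near':.2195,'far':.287}[n]; print(n,ray(t,[p,q],z).round(4).tolist())
N=ray(t,[(A+D)/2],.2195)[0];F=ray(t,[(B+C)/2],.287)[0];d=F-N
print('mid',N,F,'az top',np.arctan2(d[1],d[0]),np.hypot(*d[:2]))
P=np.array([.4507,-.0588]);v=P-N[:2];print('az from near mid to pad',np.arctan2(v[1],v[0]))
e=ray(t,[B],.287)[0]-ray(t,[C],.287)[0];print('perp far',np.arctan2(e[1],e[0])-np.pi/2);e=ray(t,[A],.2195)[0]-ray(t,[D],.2195)[0];print('perp near',np.arctan2(e[1],e[0])-np.pi/2)
nf=tri(t,(B+C)/2,s,((399+386)/2,(209+230)/2));nn=tri(t,(A+D)/2,s,((442+430)/2,(247+270)/2));print(nf,nn,(nf-nn),np.arcsin((nf-nn)[2]/np.linalg.norm(nf-nn)))
E
```

```text
near [[0.6762, 0.3743, 0.2195], [0.6055, 0.3956, 0.2195]]
far [[0.6339, 0.2685, 0.287], [0.5669, 0.2905, 0.287]]
mid [0.64069911 0.38496091 0.2195    ] [0.60025065 0.27954896 0.287     ] az top -1.9371881099768742 0.1129059642212499
az from near mid to pad -1.9753374980605973
perp far -1.8876340884633391
perp near -1.8631647589354297
[0.60278697 0.28129286 0.27820927] [0.63991984 0.38534719 0.22217623] [-0.03713287 -0.10405433  0.05603304] 0.46936827520751073
```

```bash
python3 -c "
from rig import *
print(sign_off())"
```

```text
the job is handed in; nothing more can be done
None
```

The job is handed in: lamp set (tilt about 30°, aim within roughly 1.5° of the pad's middle by my measurements), all four relays found are in the bin, and the tray is back flat and square on its pad, about 3 mm off centre.

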